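Set an eccentric tube guide by the drag of a setting piece

ROBOT

A 6-joint arm with a two-finger parallel gripper is mounted at the origin on the work surface. World frame = base frame: x ahead of the robot, y to its left, z up, the work surface at z = 0. Lengths are in m, angles in degrees, forces in N, time in s.
With the tool pointing down it reaches from about 0.35 to 0.775 m from the base axis. Payload 5.5 kg.
Tool frame: the origin (TCP) lies midway between the tips of the shut fingers; the grasp point (between the pads) lies 19 mm behind it; z points along the fingers, x is the direction in which the jaws open and shut, and the axes are right-handed (so a half turn about z gives the same grasp; the last joint's range is limited). The gripper opens to 85 mm and grips with 20 to 120 N. Pads are 22 mm wide; open, the fingers measure 114 mm over their backs; the gripper's body (76 mm by 85 mm) begins 54 mm behind the grasp point. The pads swing forward as they close: fully open they stand 13 mm farther back than shut.
Start: joints at [65.627, 17.945, 2.641, 74.691, 0, 82.002], TCP at [0.162, 0.552, 0.231] pointing down, gripper open.
Joint ranges: [-158.12, 158.12], [-49.38, 96.58], [-58.88, 72.47], [-126.05, 133.96], [-84.25, 85.87], [-180, 180]. Speed limits (degrees/s): [147.25, 147.25, 180, 180, 180, 180].

INTERFACE

Orientations are given as a 3x3 rotation matrix whose columns are the frame's x, y, z axes.
In Python, from plant import ctrl gives the robot as it stands.
- The arm moves only by the shell command python3 -m inch 'ROWS' [FORCE]. ROWS is JSON, a list of rows, each an object of numbers: "fingers": the gripper command: -1 is fully open, 1 is shut, values between are in proportion; "dx", "dy", "dz": the shift along the tool's x, y, z in mm; "rx", "ry", "rz": the turn, a rotation vector about the tool's x, y, z in degrees. In form: [{"fingers": .., "dx": .., "dy": .., "dz": .., "rx": .., "ry": .., "rz": ..}, ...]. A call has 1 to 8 rows; each row shifts and turns the pose as measured when the row begins, along the tool's axes as they then stand; what a row does not reach is not made up. A row lasts 1/12 s, in which the tool goes at most 41.7 mm and 7.16 degrees, less where a joint would pass 70% of its speed; a pose out of reach is approached as far as the arm can. A call with a gripper value outside its range is refused whole. The fingers move at their own pace and stop on an object; FORCE is the grip in N (left out, the last holds). Time passes only in rows, so rows that do not move let the fingers close. It gives the time, the measured TCP pose, the force and the opening at its end, in the units of the state.
- ctrl.read_state(): the state, without advancing time (a new reading comes with each control period).
- ctrl.read_camera(name): name is "scene" or "top" or "wrist"; returns a dict with "image" (420x560x3 uint8, red, green, blue), "depth" (420x560 float32, m along the optical axis (not along the pixel's ray), 0 where there is no reading), "fx", "fy", "cx", "cy" (pixels), "k1" (the pictures are not rectified: a ray, as slopes to the right and down, at radius r is drawn at 1 + k1 r^2 times it, then the intrinsics apply), "rvec" (rotation vector, rad) and "tvec" (3), from world to camera coordinates, as OpenCV has them; the wrist camera has in their place "hand_eye" (4x4, takes a point from camera to tool coordinates, whose origin is the TCP and whose axes are the tool frame's). Camera axes: x right, y down, z forward; pixel columns grow to the right and rows downward; lengths in m; the calibration is good to about 2 mm. A picture is of the moment at which its call begins: read the wrist's pose just before it.
- ctrl.finish_job(): hands the job in, once; it reports no verdict.
Trained networks look in a picture, given as the dict that the camera call returned (one of the last four; its "shot" number tells which), for a name from the list of things; names that differ only in an ending like _2 or _b are one class to them, and where a whole thing is asked for, a point or a joint stands for the part that bears it (a point fixed in the world has none). Each returns a list of dicts, best first, with "confidence" (0 to 1); they miss things now and then, are a little off and sometimes report something else, mostly with a low value. They report only what shows in the picture. A call takes as long as a camera call. They do not tell look-alikes from the thing itself.
- ctrl.cut_out(picture, query): "mask" (420x560 bool, what is visible of it) and "rect" ([left, top, right, bottom] in pixels, round what is visible of it).
The state is a dict: "time_s": time; "joint_positions": joint angles; "qd": joint speeds; "effort": joint torques, N m; "tcp_pos": TCP position; "orientation": TCP orientation; "wrist_force": force on the tool from outside, world axes, zero at the start; "moment": the same for the moment, N m; "finger_gap": finger opening in m.
Only numpy, scipy, OpenCV 4.12 (cv2) and the standard library are available. Lean on these libraries where they do the work, as an engineer would, in place of code of your own. Each camera call takes 0.05 s, during which the arm holds its last target.

TASK

Set the eccentric stop of the tube guide for the box section: lay the 150 mm setting piece lengthwise in the guide, well short of the end stop, and swing the red-post lever until the piece is nipped against the sprung shoe so that it still slides, with a light but definite drag: a push of about 6 N on its end, say 5 to 8 N. Then slide it along until it meets the end stop, and leave it there nipped just so; leave the square, the wire brush and the short offcut where they lie.

Things in the scene. Friction and masses are not known exactly. Their poses are not given: they have to be found in the camera images.
- guide: fixed aluminium base plate of the tube guide. Origin on its underside, on the nominal centre line of the tube; x along the tube to the end stop, y to the sprung shoe, z up. Spans x -100 to 115, y -115 to 70 mm; the tube lies on its top, z 10 mm. Eccentric at -y, shoe and its back bar at +y of the line
- shoe_nominal (a point): a point of the base plate at guide x 0, y 15, z 17 mm: nominal middle of the brass shoe's face. The bar that carries the shoe sits in slotted holes: the true face stands at guide y 11.5 to 18.5 mm, differently each time, and this point does not show it. Face 100 mm long, x -50 to 50, with chamfered run-in ends; shoe's top z 23 mm, its steel back bar's z 24 mm (bolts to 30), 13 mm behind the shoe
- shoe_spring (a point): a point of the base plate at guide x 0, y 35, z 17 mm, by the shoe's springs. They press the shoe towards guide -y with 2 N where its travel starts, 4 N more for each mm it is pushed back, travel 7 mm
- stop_face (a point): centre of the end stop's flat face, which looks to the guide's -x; the face is at guide x 85 mm, 56 mm wide, from z 10 to 36 mm
- eccentric: side stop: steel disc 56 mm in diameter, z 10 to 24 mm, with lever (z 24 to 30) and bolt head (to z 39), turning on a vertical bolt. Origin on its axis: guide x 0, y -43, z 10 mm. Its frame turns with the lever and equals the guide's at the open end of travel, t = 0; t grows counter-clockwise from above to 2.3 rad, starts at 0 to 0.3. Stays where left (friction 0.4 N m)
- disc_center (a point): centre of the eccentric's disc at its top face, z 24 mm; it turns with the lever, 10 mm from the bolt's axis, towards -70 degrees in the eccentric's frame. At turn t (rad) the disc's edge facing the tube is at guide y = -15 - 10 cos(t + 0.35) mm, so turning the lever up closes the gap
- lever_post (a point): middle of the red upright post on the lever's end, 18 mm in diameter, z 24 to 64 mm, this point at z 47 mm; 100 mm from the bolt's axis, towards -150 degrees in the eccentric's frame (lever 18 mm wide). Pushing it sideways takes about 4 N, up to 6 N when the tube is nipped
- sample: setting piece: bright plugged box section, 150 long (x), 30 wide (y), 40 mm high (z), 0.2 to 0.4 kg, origin at its centre. Lies on the table as it must stand in the guide, 30 mm between disc and shoe; either end may lead. Grip it across the 30 mm by its upper 18 mm, clear of the shoe. Friction in the guide 0.25 to 0.35: drag is about 0.6 x pressing force + 1 N
- square: bystander: steel square lying flat, stock 100 x 18 x 16 mm, blade 130 mm; origin under the middle of its stock
- brush: bystander: wire brush lying wires up, wooden back 210 mm long, 34 mm high; origin on its underside, between handle and head
- offcut: bystander: open grey offcut of the same section, 70 mm long, origin on its underside
Mind the look-alikes: they are no part of the job. What is shaped like the sample but orange is not meant.

How it is judged:
By the outcome, as a careful person would: the job done as asked, in the order asked, and still so for the second after the job is handed in, with the robot touching nothing.
It also fails if it takes over 72 s, if anything falls off the work surface, if the arm or the gripper's body presses on something with over 40 N, if the wrist force passes 120 N, or if a joint passes its speed limit or range.

## Working session

There is one attempt and no reset: what is moved stays moved. The work goes in short steps, Python scripts to look and compute and a shell command to move; the robot and the scene stay as the last step left them, time stands still between calls to the robot, and variables do not carry over. Pictures are saved under pics/ and viewed, and the job is handed in when it is done.

```bash
ls; mkdir -p pics; cat > h.py <<'E'
import numpy as np, cv2, pickle
from plant import ctrl
def save(n,im,scale=1):
    im=cv2.cvtColor(im,cv2.COLOR_RGB2BGR)
    if scale!=1: im=cv2.resize(im,None,fx=scale,fy=scale,interpolation=cv2.INTER_CUBIC)
    cv2.imwrite('pics/'+n+'.png',im)
def c2w(c,st=None):
    if 'rvec' in c:
        R=cv2.Rodrigues(np.array(c['rvec'],float))[0]; t=np.array(c['tvec'],float).ravel()
        return R.T,-R.T@t
    H=np.array(c['hand_eye']); Ro=np.array(st['orientation']); p=np.array(st['tcp_pos'])
    return Ro@H[:3,:3], Ro@H[:3,3]+p
def rays(c,uv):
    uv=np.atleast_2d(np.array(uv,float))
    d=np.c_[(uv[:,0]-c['cx'])/c['fx'],(uv[:,1]-c['cy'])/c['fy']]
    s=d.copy()
    for _ in range(20): s=d/(1+c['k1']*(s**2).sum(1,keepdims=True))
    return np.c_[s,np.ones(len(s))]
def onz(c,uv,z,st=None):
    R,o=c2w(c,st); r=rays(c,uv)@R.T
    return o+r*((z-o[2])/r[:,2:3])
def bydepth(c,uv,st=None):
    R,o=c2w(c,st); uv=np.atleast_2d(uv).astype(int)
    return o+(rays(c,uv)*c['depth'][uv[:,1],uv[:,0]][:,None])@R.T
def proj(c,P,st=None):
    R,o=c2w(c,st); q=(np.atleast_2d(P)-o)@R; s=q[:,:2]/q[:,2:]
    s=s*(1+c['k1']*(s**2).sum(1,keepdims=True)); return np.c_[s[:,0]*c['fx']+c['cx'],s[:,1]*c['fy']+c['cy']]
E
python3 - <<'E'
from h import *
for n in ['top','scene','wrist']:
    st=ctrl.read_state(); c=ctrl.read_camera(n); pickle.dump((c,st),open(n+'.pkl','wb')); save(n+'0',c['image'])
    for q in ['sample','guide','eccentric','lever_post','offcut','square','brush']:
        if n!='wrist':
            print(n,q,[(round(d['confidence'],2),[round(v) for v in d['rect']]) for d in ctrl.cut_out(c,q)])
print(st)
E
```

```text
pics
top sample [(0.98, [154, 187, 171, 248]), (0.86, [165, 263, 200, 326]), (0.8, [180, 108, 218, 161]), (0.6, [83, 215, 121, 274])]
top guide [(0.57, [250, 144, 336, 229])]
top eccentric [(0.6, [288, 170, 337, 213])]
top lever_post [(0.64, [288, 174, 336, 215]), (0.63, [250, 140, 336, 228])]
top offcut [(0.97, [375, 136, 401, 168])]
top square [(0.79, [412, 188, 453, 254]), (0.2, [252, 140, 337, 232])]
top brush [(0.63, [143, 101, 158, 182])]
scene sample [(0.89, [387, 206, 419, 267]), (0.86, [239, 301, 276, 387]), (0.63, [334, 272, 400, 336]), (0.59, [402, 315, 483, 368])]
scene guide [(0.69, [176, 178, 302, 293])]
scene eccentric [(0.86, [219, 176, 243, 230]), (0.5, [260, 346, 356, 419])]
scene lever_post [(0.75, [219, 176, 246, 237])]
scene offcut [(0.82, [134, 171, 165, 192])]
scene square [(0.58, [174, 176, 302, 288]), (0.2, [219, 172, 243, 237])]
scene brush [(0.92, [263, 348, 356, 418])]
{'time_s': 0.8, 'joint_positions': array([ 6.56277684e+01,  1.79431371e+01,  2.64169796e+00,  7.46906381e+01,
       -8.82351663e-04,  8.20022513e+01]), 'qd': array([ 0.02475273,  0.05794032,  0.15107426, -0.06414039, -0.08613577,
        0.11890753]), 'effort': array([-1.39944081e-03, -4.80389535e+01,  2.98795080e+01, -1.65725110e-04,
       -4.07548787e-04,  2.14742634e-06]), 'tcp_pos': array([0.1621257 , 0.55171662, 0.23134467]), 'orientation': array([[ 2.81914187e-01,  9.59439621e-01,  7.10901549e-05],
       [ 9.59439614e-01, -2.81914193e-01,  1.19601040e-04],
       [ 1.34791301e-04,  3.44894807e-05, -9.99999990e-01]]), 'wrist_force': array([0.03949087, 0.00970259, 0.15928595]), 'moment': array([-0.02142109,  0.01498037, -0.01036943]), 'finger_gap': 0.08522336254963919}
```

View pics/top0.png

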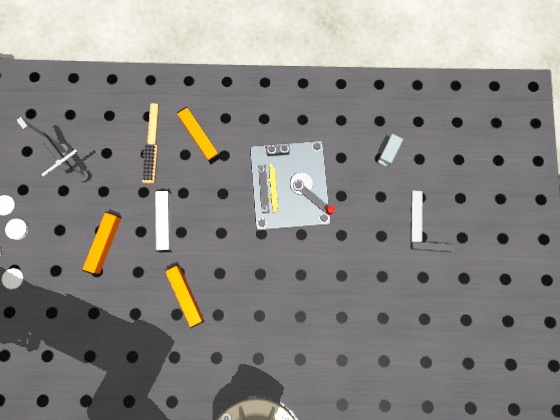

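View pics/scene0.png

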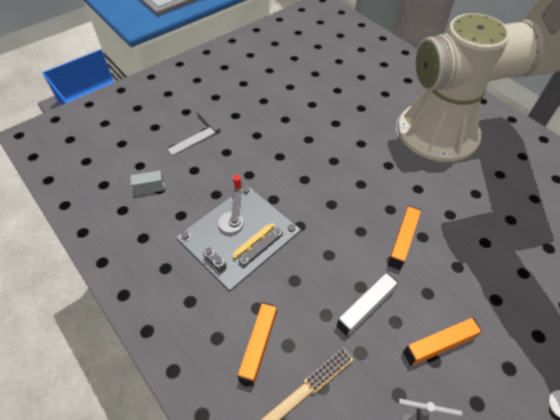

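View pics/wrist0.png

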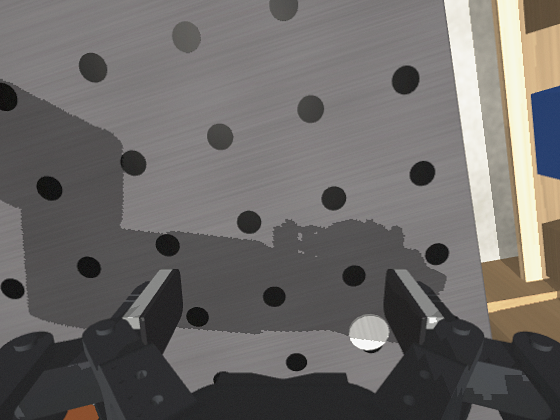

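```bash
python3 - <<'E'
from h import *
c,st=pickle.load(open('top.pkl','rb'))
im=c['image'];save('crop_s',im[170:265,120:215],6)
save('crop_g',im[130:240,240:350],6)
R,o=c2w(c); print('cam',o, c['fx'],c['k1'])
# depth cloud of whole image
v,u=np.mgrid[0:420,0:560]; P=bydepth(c,np.c_[u.ravel(),v.ravel()]).reshape(420,560,3)
np.save('Ptop.npy',P)
# sample: bright pixels
roi=np.zeros((420,560),bool); roi[180:256,148:178]=1
m=roi&(P[...,2]>.03)&(P[...,2]<.05)
q=P[m]; print(m.sum(),q.mean(0),np.median(q[:,2])); r=cv2.minAreaRect((q[:,:2]*1000).astype(np.float32)); print(r)
# guide plate top
roi[:]=0; roi[135:240,240:345]=1
m=roi&(P[...,2]>.006)
q=P[m]; print(m.sum()); r=cv2.minAreaRect((q[:,:2]*1000).astype(np.float32)); print(r)
m=roi&(P[...,2]>.006)&(P[...,2]<.014);q=P[m];print(m.sum(),np.median(q[:,2])); r=cv2.minAreaRect((q[:,:2]*1000).astype(np.float32)); print(r, cv2.boxPoints(r))
hsv=cv2.cvtColor(im,cv2.COLOR_RGB2HSV)
red=roi&((hsv[...,0]<8)|(hsv[...,0]>172))&(hsv[...,1]>150)
print('post',red.sum(),np.argwhere(red).mean(0),P[red].mean(0), onz(c,np.argwhere(red)[:,::-1],.064).mean(0))
E
```

```text
cam [ 0.36539363 -0.03770124  1.19896345] 481.9452347280624 0.034304950336689365
809 [0.52408003 0.23975247 0.03947802] 0.039562419077222355
((525.9134521484375, 240.73538208007812), (149.78482055664062, 31.873531341552734), 4.216796875)
6003
((560.7833862304688, -76.31898498535156), (388.186279296875, 262.45684814453125), 1.7835497856140137)
4176 0.009849041843433937
((624.0616455078125, -72.16256713867188), (260.34832763671875, 266.68609619140625), 88.78004455566406) [[ 487.97736  -199.46826 ]
 [ 754.60297  -205.14618 ]
 [ 760.14594    55.143127]
 [ 493.52032    60.821045]]
post 58 [209.72413793 329.98275862] [ 0.5509889  -0.16280831  0.0769596 ] [ 0.55306892 -0.16418233  0.064     ]
```

View pics/crop_s.png

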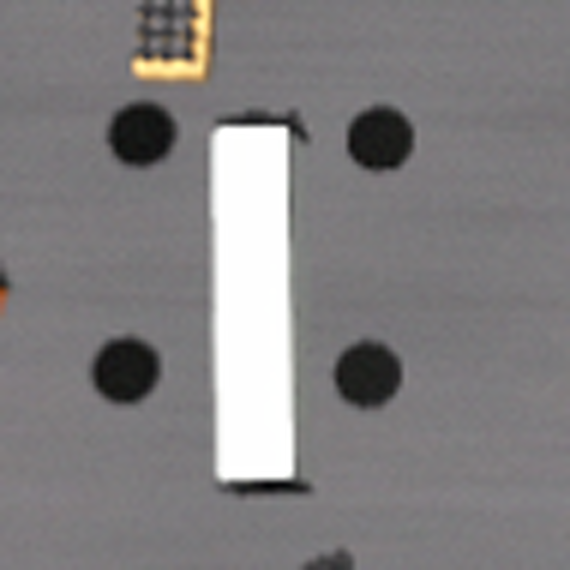

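View pics/crop_g.png

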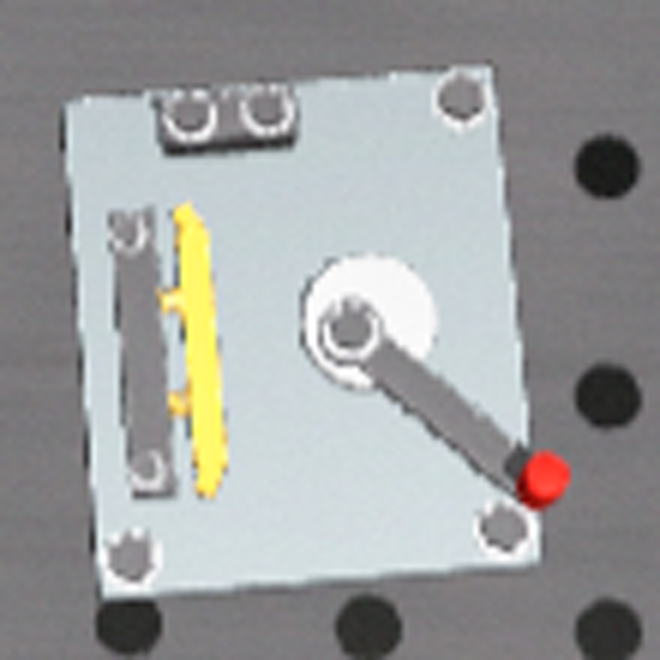

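```bash
python3 - <<'E'
from h import *
c,st=pickle.load(open('top.pkl','rb'))
px=np.array([[67,100],[492,68],[102,598],[540,562]])/6+[240,130]
W=onz(c,px,.010); print(W.round(4))
obj=np.array([[115,70],[115,-115],[-100,70],[-100,-115]])/1000.
def fit(A,B):
    a,b=A.mean(0),B.mean(0); U,S,V=np.linalg.svd((A-a).T@(B-b)); R=V.T@np.diag([1,np.linalg.det(V.T@U.T)])@U.T
    return R,b-R@a
R,t=fit(obj,W[:,:2]); print('guide',t,np.degrees(np.arctan2(R[1,0],R[0,0])),'res mm',((obj@R.T+t-W[:,:2])*1000).round(1))
s=np.array([[212,125],[290,125],[217,480],[296,480]])/6+[120,170]
S=onz(c,s,.040); print('sample',S.mean(0),S.round(4))
p=R.T@(np.array([.55307,-.16418])-t); print('post guide',p, 't',np.degrees(np.arctan2(p[1]+.043,p[0]))+150, np.hypot(p[0],p[1]+.043))
cw,_=pickle.load(open('wrist.pkl','rb')); print(cw['hand_eye'],cw['fx'],cw['cx'],cw['cy'],cw['k1'])
E
```

```text
[[ 0.7213  0.0311  0.01  ]
 [ 0.7389 -0.1496  0.01  ]
 [ 0.5084  0.0109  0.01  ]
 [ 0.5268 -0.1703  0.01  ]]
guide [ 0.6142311  -0.04778765] 5.566376263703322 res mm [[ 0.6  1.9]
 [ 0.9 -1.5]
 [-0.5  1.2]
 [-1.  -1.7]]
sample [0.52392419 0.2393684  0.04      ] [[0.5958 0.2604 0.04  ]
 [0.5964 0.2288 0.04  ]
 [0.4515 0.2498 0.04  ]
 [0.452  0.2184 0.04  ]]
post guide [-0.07216261 -0.10991095] t 12.837435876688033 0.09840994673613351
[[ 9.99999848e-01  4.16671720e-04 -3.60475578e-04  8.09751599e-04]
 [-2.97133548e-04  9.58820331e-01  2.84013175e-01 -7.21197538e-02]
 [ 4.63971572e-04 -2.84013025e-01  9.58820310e-01 -1.43218990e-01]
 [ 0.00000000e+00  0.00000000e+00  0.00000000e+00  1.00000000e+00]] 342.89823370402985 282.68714221163737 211.32340194782597 0.010187229563823978
```

```bash
python3 -m inch '[{"fingers":-1,"dx":-23.6,"dy":31.7},{"fingers":-1,"dx":-23.6,"dy":31.7},{"fingers":-1,"dx":-23.6,"dy":31.7},{"fingers":-1,"dx":-23.6,"dy":31.7},{"fingers":-1,"dx":-23.6,"dy":31.7},{"fingers":-1,"dx":-23.6,"dy":31.7},{"fingers":-1,"dx":-23.6,"dy":31.7},{"fingers":-1,"dx":-23.6,"dy":31.7}]' 60
python3 -m inch '[{"fingers":-1,"dx":-23.6,"dy":31.7},{"fingers":-1,"dx":-23.6,"dy":31.7},{"fingers":-1,"dx":-23.6,"dy":31.7},{"fingers":-1,"dx":-23.6,"dy":31.7},{"fingers":-1,"dx":-23.6,"dy":31.7},{"fingers":-1,"dx":-23.6,"dy":31.7},{"fingers":-1,"dx":-23.6,"dy":31.7},{"fingers":-1,"dx":-23.6,"dy":31.7}]'
```

```text
$[0]: bad value
$[0]: bad value
```

```bash
python3 -m inch '[{"fingers":-1,"dx":-23.6,"dy":31.7,"dz":0,"rx":0,"ry":0,"rz":0},{"fingers":-1,"dx":-23.6,"dy":31.7,"dz":0,"rx":0,"ry":0,"rz":0},{"fingers":-1,"dx":-23.6,"dy":31.7,"dz":0,"rx":0,"ry":0,"rz":0},{"fingers":-1,"dx":-23.6,"dy":31.7,"dz":0,"rx":0,"ry":0,"rz":0},{"fingers":-1,"dx":-23.6,"dy":31.7,"dz":0,"rx":0,"ry":0,"rz":0},{"fingers":-1,"dx":-23.6,"dy":31.7,"dz":0,"rx":0,"ry":0,"rz":0},{"fingers":-1,"dx":-23.6,"dy":31.7,"dz":0,"rx":0,"ry":0,"rz":0},{"fingers":-1,"dx":-23.6,"dy":31.7,"dz":0,"rx":0,"ry":0,"rz":0}]' 60
```

```text
time_s: 1.52
tcp_pos: [0.3557, 0.2972, 0.2301]
orientation: [[0.266, 0.964, 0.002], [0.964, -0.266, 0.005], [0.005, 0.0, -1.0]]
wrist_force: [0.9, -0.1, 0.1]
finger_gap: 0.0852
```

```bash
python3 -m inch '[{"fingers":-1,"dx":-24,"dy":31,"dz":0,"rx":0,"ry":0,"rz":0},{"fingers":-1,"dx":-24,"dy":31,"dz":0,"rx":0,"ry":0,"rz":0},{"fingers":-1,"dx":-24,"dy":31,"dz":0,"rx":0,"ry":0,"rz":0},{"fingers":-1,"dx":-24,"dy":31,"dz":0,"rx":0,"ry":0,"rz":0},{"fingers":-1,"dx":-24,"dy":31,"dz":0,"rx":0,"ry":0,"rz":0},{"fingers":-1,"dx":-24,"dy":31,"dz":0,"rx":0,"ry":0,"rz":0},{"fingers":-1,"dx":-24,"dy":31,"dz":0,"rx":0,"ry":0,"rz":0},{"fingers":-1,"dx":-24,"dy":31,"dz":0,"rx":0,"ry":0,"rz":0}]' 
python3 -m inch '[{"fingers":-1,"dx":-20,"dy":28,"dz":0,"rx":0,"ry":0,"rz":0},{"fingers":-1,"dx":-12,"dy":20,"dz":0,"rx":0,"ry":0,"rz":0},{"fingers":-1,"dx":0,"dy":0,"dz":0,"rx":0,"ry":0,"rz":-7},{"fingers":-1,"dx":0,"dy":0,"dz":0,"rx":0,"ry":0,"rz":-7},{"fingers":-1,"dx":0,"dy":0,"dz":0,"rx":0,"ry":0,"rz":-7},{"fingers":-1,"dx":0,"dy":0,"dz":0,"rx":0,"ry":0,"rz":0},{"fingers":-1,"dx":0,"dy":0,"dz":0,"rx":0,"ry":0,"rz":0}]'
python3 - <<'E'
from h import *
st=ctrl.read_state(); c=ctrl.read_camera('wrist'); pickle.dump((c,st),open('wg.pkl','wb')); save('wg',c['image'],1.4)
print(st['tcp_pos'],st['qd'].round(2),st['joint_positions'])
E
```

```text
time_s: 2.18
tcp_pos: [0.5511, 0.0314, 0.232]
orientation: [[0.266, 0.964, 0.008], [0.964, -0.266, 0.007], [0.009, 0.006, -1.0]]
wrist_force: [1.4, 0.6, 0.0]
finger_gap: 0.0854
time_s: 2.77
tcp_pos: [0.5962, -0.0263, 0.2298]
orientation: [[-0.096, 0.995, 0.01], [0.995, 0.095, 0.004], [0.003, 0.011, -1.0]]
wrist_force: [-0.2, -0.3, -0.0]
finger_gap: 0.0853
[ 0.59622756 -0.02631148  0.22979057] [-0.24  0.17  0.09 -0.03  0.02 -1.39] [-10.41017337  19.94647209   5.24698171  74.76994191   0.35428116
 -15.88876365]
```

View pics/wg.png

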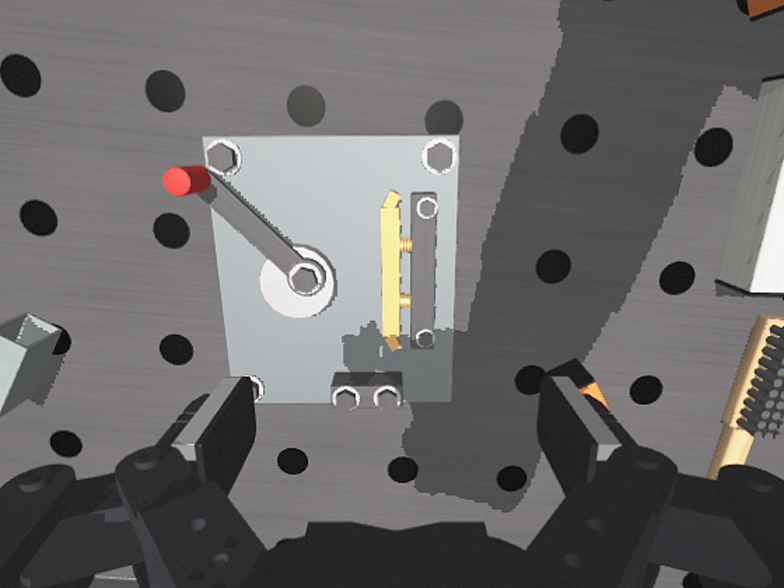

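```bash
python3 - <<'E'
from h import *
c,st=pickle.load(open('wg.pkl','rb')); im=c['image']
save('wgc',im[85:300,110:340],3.4)
hsv=cv2.cvtColor(im,cv2.COLOR_RGB2HSV)
print(hsv[150,200],hsv[270,230],hsv[250,310],hsv[150,130],hsv[200,350],hsv[180,278])
E
```

```text
[103   9 200] [ 99  10 184] [ 98   9 118] [  0   6 127] [170   9  82] [ 28  84 247]
```

View pics/wgc.png

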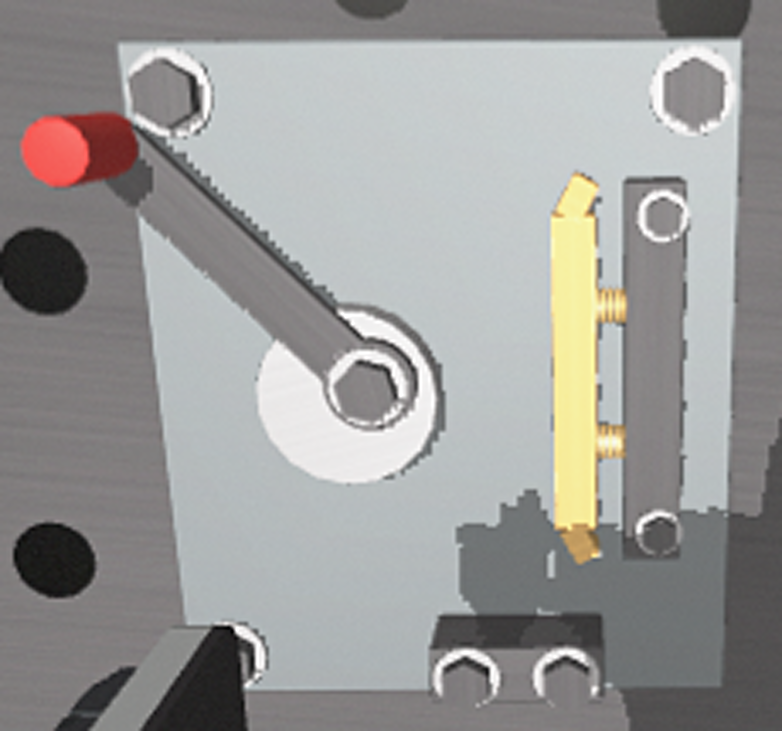

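```bash
cat >> h.py <<'E'
def fit(A,B):
    A=np.array(A,float);B=np.array(B,float)
    a,b=A.mean(0),B.mean(0); U,S,V=np.linalg.svd((A-a).T@(B-b)); R=V.T@np.diag([1,np.linalg.det(V.T@U.T)])@U.T
    return R,b-R@a
E
python3 - <<'E'
from h import *
c,st=pickle.load(open('wg.pkl','rb'))
w=lambda p,z: onz(c,(np.array(p,float)+.5)/3.4-.5+[110,85],z,st)
W=w([[120,43],[742,40],[721,687],[194,690]],.01)
obj=np.array([[-100,-115],[-100,70],[115,70],[115,-115]])/1000.
R,t=fit(obj,W[:,:2]); print('guide',t,np.degrees(np.arctan2(R[1,0],R[0,0])),'res',((obj@R.T+t-W[:,:2])*1000).round(1))
g=lambda p,z:((w(p,z)[:,:2]-t)@R*1000).round(1)
print('shoe',g([[552,215],[554,370],[556,528],[597,215],[597,525]],.023))
print('stop',g([[436,648],[605,648]],.036),g([[436,615],[605,615]],.010))
print('bolt',g([[366,390]],.039),'disc',g([[350,395]],.024),'post',g([[57,151]],.064))
for p in ([300,600],[700,300],[250,250],[575,300],[350,460],[650,300]):
    q=(np.array(p)/3.4+[110,85]).astype(int); print(p,bydepth(c,q,st)[0].round(4))
np.savez('g.npz',R=R,t=t)
E
```

```text
guide [ 0.61578605 -0.04662066] 5.727080934077495 res [[-0.7 -1.2]
 [-0.6  0.9]
 [ 0.6  0.9]
 [ 0.7 -0.6]]
shoe [[-50.3  12.8]
 [ -3.   12.8]
 [ 49.3  12.7]
 [-50.2  26.1]
 [ 48.4  25.9]]
stop [[ 85.1 -25.7]
 [ 85.4  28.3]] [[ 86.2 -29. ]
 [ 86.5  28.7]]
bolt [[ -1.2 -42.4]] disc [[  4.4 -50.4]] post [[ -71.7 -112.9]]
[300, 600] [ 0.7033 -0.1131  0.0095]
[700, 300] [0.588  0.0088 0.0105]
[250, 250] [ 0.582  -0.1259  0.0307]
[575, 300] [ 0.589  -0.0296  0.0245]
[350, 460] [ 0.6462 -0.096   0.025 ]
[650, 300] [ 0.5867 -0.0071  0.0251]
```

```bash
python3 -m inch '[{"fingers":-1,"dx":39,"dy":-6.6,"dz":0,"rx":0,"ry":0,"rz":0},{"fingers":-1,"dx":39,"dy":-6.6,"dz":0,"rx":0,"ry":0,"rz":0},{"fingers":-1,"dx":39,"dy":-6.6,"dz":0,"rx":0,"ry":0,"rz":0},{"fingers":-1,"dx":39,"dy":-6.6,"dz":0,"rx":0,"ry":0,"rz":0},{"fingers":-1,"dx":39,"dy":-6.6,"dz":0,"rx":0,"ry":0,"rz":0},{"fingers":-1,"dx":39,"dy":-6.6,"dz":0,"rx":0,"ry":0,"rz":0},{"fingers":-1,"dx":38,"dy":-6.6,"dz":0,"rx":0,"ry":0,"rz":1.5},{"fingers":-1,"dx":0,"dy":0,"dz":0,"rx":0,"ry":0,"rz":0}]' 
python3 - <<'E'
from h import *
st=ctrl.read_state(); c=ctrl.read_camera('wrist'); pickle.dump((c,st),open('ws.pkl','wb')); save('ws',c['image'],1.4)
print(st['tcp_pos'],st['qd'].round(2))
E
```

```text
time_s: 3.48
tcp_pos: [0.5245, 0.2504, 0.2305]
orientation: [[-0.039, 0.999, 0.014], [0.999, 0.039, 0.005], [0.005, 0.014, -1.0]]
wrist_force: [0.7, -1.4, 0.8]
finger_gap: 0.0857
[0.52452818 0.25037651 0.23048246] [-1.82 -0.97 -0.84 -0.04 -3.26 -2.01]
```

View pics/ws.png

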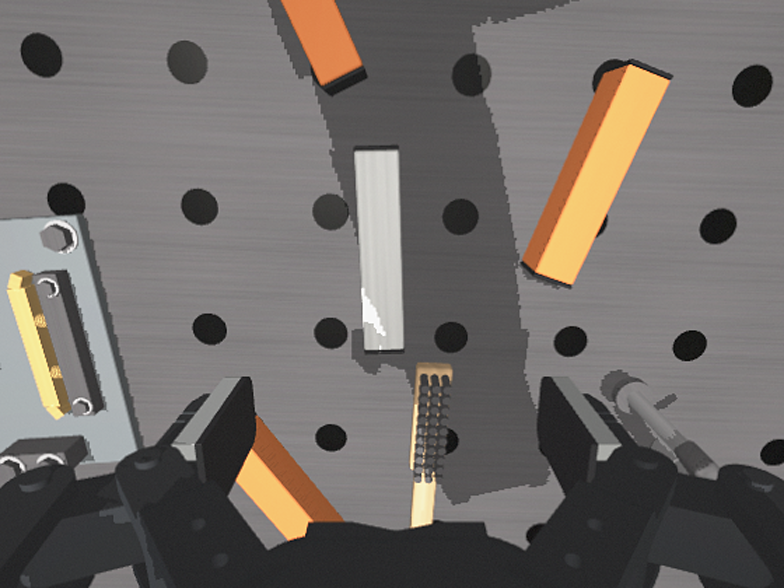

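```bash
python3 - <<'E'
from h import *
c,st=pickle.load(open('ws.pkl','rb')); im=c['image']; save('wsc',im[95:260,235:305],4)
W=onz(c,(np.array([[354,150],[398,149],[403,350],[364,351]])+.5)/1.4-.5,.04,st); print(W.round(4),W.mean(0))
d=(W[2]+W[3]-W[0]-W[1])/2; print('len',np.linalg.norm(d),np.degrees(np.arctan2(d[1],d[0])))
v,u=np.mgrid[0:420,0:560]; P=bydepth(c,np.c_[u.ravel(),v.ravel()],st).reshape(420,560,3)
roi=np.zeros((420,560),bool); roi[100:255,245:295]=1
m=roi&(P[...,2]>.034)&(P[...,2]<.046); q=P[m]; print(np.median(q[:,2]),cv2.minAreaRect((q[:,:2]*1000).astype(np.float32)))
E
```

```text
[[0.4541 0.2213 0.04  ]
 [0.4523 0.2504 0.04  ]
 [0.5965 0.2599 0.04  ]
 [0.5984 0.2306 0.04  ]] [0.5253338  0.24055794 0.04      ]
len 0.14458881988313707 3.7503091705770815
0.04069388519292347 ((525.23779296875, 240.4940643310547), (149.583740234375, 30.029010772705078), 3.9587721824645996)
```

View pics/wsc.png

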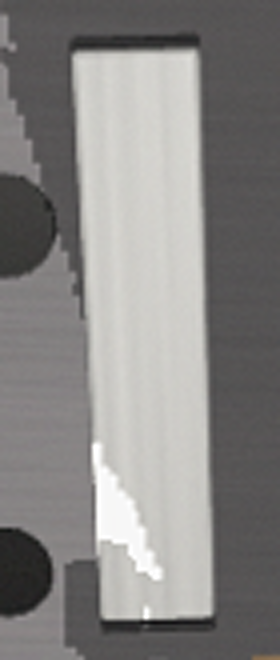

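```bash
cat >> h.py <<'E'
from scipy.spatial.transform import Rotation as Ro
def need(pos,yaw,st=None):
    st=st or ctrl.read_state(); R=np.array(st['orientation']); a=np.radians(yaw)
    x=np.array([np.cos(a),np.sin(a),0]); z=np.array([0,0,-1.]); T=np.c_[x,np.cross(z,x),z]
    d=R.T@(np.array(pos)-st['tcp_pos'])*1000
    print('need d',d.round(1),'r',Ro.from_matrix(R.T@T).as_rotvec(True).round(2),'| tcp',np.array(st['tcp_pos']).round(4),'F',np.array(st['wrist_force']).round(1),'t',round(st['time_s'],2),'gap',round(st['finger_gap'],4))
_g=None
def G(x,y,z=0):
    g=np.load('g.npz'); p=g['R']@np.array([x,y])/1000+g['t']; return np.array([p[0],p[1],z/1000])
def inG(p):
    g=np.load('g.npz'); return ((np.array(p)[:2]-g['t'])@g['R']*1000)
E
python3 -c "
from h import *
need([.5252,.2405,.075],93.95)"
```

```text
need d [ -8.1  -2.6 155.4] r [ 0.85 -0.14 -1.73] | tcp [0.5252 0.2482 0.2305] F [ 0.5 -0.6  0.3] t 3.53 gap 0.0851
```

```bash
python3 -m inch '[{"fingers":-1,"dx":-8,"dy":-2.5,"dz":30,"rx":0.8,"ry":0,"rz":-1.7},{"fingers":-1,"dx":0,"dy":0,"dz":40,"rx":0,"ry":0,"rz":0},{"fingers":-1,"dx":0,"dy":0,"dz":40,"rx":0,"ry":0,"rz":0},{"fingers":-1,"dx":0,"dy":0,"dz":40,"rx":0,"ry":0,"rz":0},{"fingers":-1,"dx":0,"dy":0,"dz":0,"rx":0,"ry":0,"rz":0}]' 
python3 -c "
from h import *
need([.5252,.2405,.021],93.95)"
```

```text
time_s: 3.95
tcp_pos: [0.5275, 0.2406, 0.0814]
orientation: [[-0.065, 0.998, 0.014], [0.998, 0.065, 0.004], [0.003, 0.014, -1.0]]
wrist_force: [-2.1, -0.3, -0.3]
finger_gap: 0.0851
need d [-0.1 -3.2 60.4] r [ 0.8  -0.19 -0.24] | tcp [0.5275 0.2406 0.0814] F [-2.1 -0.3 -0.3] t 3.95 gap 0.0851
```

```bash
python3 -m inch '[{"fingers":-1,"dx":0,"dy":-2.5,"dz":25,"rx":0.8,"ry":-0.2,"rz":-0.2},{"fingers":-1,"dx":0,"dy":0,"dz":20,"rx":0.4,"ry":0,"rz":0},{"fingers":-1,"dx":0,"dy":0,"dz":13,"rx":0,"ry":0,"rz":0},{"fingers":-1,"dx":0,"dy":0,"dz":0,"rx":0,"ry":0,"rz":0}]' 
python3 -c "
from h import *
need([.5252,.2405,.021],93.95)"
```

```text
time_s: 4.28
tcp_pos: [0.5275, 0.2372, 0.0261]
orientation: [[-0.06, 0.998, -0.006], [0.998, 0.06, -0.002], [-0.001, -0.007, -1.0]]
wrist_force: [0.0, 0.1, -0.8]
finger_gap: 0.0854
need d [ 3.5 -2.   5.1] r [-0.37  0.07 -0.54] | tcp [0.5275 0.2372 0.0261] F [ 0.   0.1 -0.8] t 4.28 gap 0.0854
```

```bash
python3 -m inch '[{"fingers":-1,"dx":3.5,"dy":-2,"dz":5,"rx":-0.4,"ry":0,"rz":-0.5},{"fingers":-1,"dx":0,"dy":0,"dz":0,"rx":0,"ry":0,"rz":0},{"fingers":-1,"dx":0,"dy":0,"dz":0,"rx":0,"ry":0,"rz":0}]' 
python3 -c "
from h import *
need([.5252,.2405,.021],93.95)"
```

```text
time_s: 4.53
tcp_pos: [0.5284, 0.2401, 0.0257]
orientation: [[-0.065, 0.998, 0.006], [0.998, 0.065, -0.0], [-0.001, 0.006, -1.0]]
wrist_force: [-0.4, 0.1, 0.3]
finger_gap: 0.0855
need d [ 0.6 -3.2  4.7] r [ 0.36  0.03 -0.2 ] | tcp [0.5284 0.2401 0.0257] F [-0.4  0.1  0.3] t 4.53 gap 0.0855
```

```bash
python3 -m inch '[{"fingers":-1,"dx":0,"dy":-3,"dz":5,"rx":0,"ry":0,"rz":0}]' 
python3 -c "
from h import *
need([.5252,.2405,.021],93.95);need([.5252,.2405,.021],93.95)"
```

```text
time_s: 4.62
tcp_pos: [0.5276, 0.2404, 0.023]
orientation: [[-0.065, 0.998, 0.011], [0.998, 0.065, 0.001], [0.0, 0.011, -1.0]]
wrist_force: [0.8, -0.4, 1.1]
finger_gap: 0.0856
need d [ 0.2 -2.4  2. ] r [ 0.62 -0.02 -0.22] | tcp [0.5276 0.2404 0.023 ] F [ 0.8 -0.4  1.1] t 4.62 gap 0.0856
need d [ 0.2 -2.4  2. ] r [ 0.62 -0.02 -0.22] | tcp [0.5276 0.2404 0.023 ] F [ 0.8 -0.4  1.1] t 4.62 gap 0.0856
```

Good enough. Close the gripper.

```bash
python3 -m inch '[{"fingers":1,"dx":0,"dy":-1,"dz":1.5,"rx":0.6,"ry":0,"rz":-0.2},{"fingers":1,"dx":0,"dy":0,"dz":0,"rx":0,"ry":0,"rz":0},{"fingers":1,"dx":0,"dy":0,"dz":0,"rx":0,"ry":0,"rz":0},{"fingers":1,"dx":0,"dy":0,"dz":0,"rx":0,"ry":0,"rz":0},{"fingers":1,"dx":0,"dy":0,"dz":0,"rx":0,"ry":0,"rz":0},{"fingers":1,"dx":0,"dy":0,"dz":0,"rx":0,"ry":0,"rz":0}]' 60
python3 -c "
from h import *
need([.5252,.2405,.021],93.95)
c=ctrl.read_camera('wrist');save('grip',c['image'])"
```

```text
time_s: 5.12
tcp_pos: [0.5271, 0.2408, 0.0238]
orientation: [[-0.069, 0.998, 0.002], [0.998, 0.069, 0.001], [0.001, 0.002, -1.0]]
wrist_force: [0.5, 0.5, -2.7]
finger_gap: 0.0285
need d [-0.2 -1.9  2.8] r [ 0.14 -0.05  0.02] | tcp [0.5271 0.2408 0.0238] F [ 0.5  0.5 -2.7] t 5.12 gap 0.0285
```

View pics/grip.png

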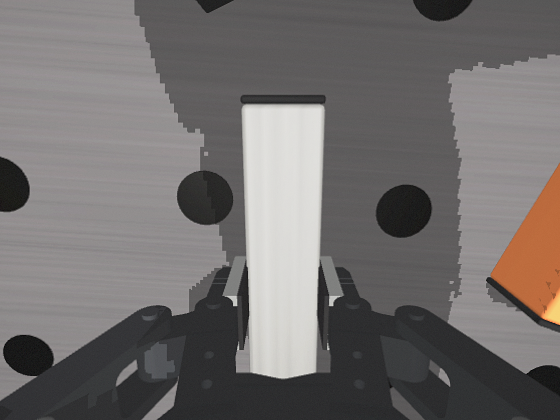

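```bash
python3 -m inch '[{"fingers":1,"dx":0,"dy":0,"dz":-30,"rx":0,"ry":0,"rz":0},{"fingers":1,"dx":0,"dy":0,"dz":-40,"rx":0,"ry":0,"rz":0},{"fingers":1,"dx":0,"dy":0,"dz":-35,"rx":0,"ry":0,"rz":-0.9},{"fingers":1,"dx":0,"dy":0,"dz":0,"rx":0,"ry":0,"rz":-0.9}]' 
python3 -c "
from h import *
need(G(-28,-4,115),95.73)"
```

```text
time_s: 5.5
tcp_pos: [0.5217, 0.2392, 0.1261]
orientation: [[-0.101, 0.995, -0.012], [0.995, 0.101, -0.003], [-0.002, -0.012, -1.0]]
wrist_force: [1.0, 0.7, -2.9]
finger_gap: 0.0287
need d [-297.8   36.8   11.2] r [-0.71  0.11  0.09] | tcp [0.5217 0.2392 0.1261] F [ 1.   0.7 -2.9] t 5.5 gap 0.0287
```

```bash
python3 -m inch '[{"fingers":1,"dx":-37,"dy":4.5,"dz":0,"rx":0,"ry":0,"rz":0},{"fingers":1,"dx":-37,"dy":4.5,"dz":0,"rx":0,"ry":0,"rz":0},{"fingers":1,"dx":-37,"dy":4.5,"dz":0,"rx":0,"ry":0,"rz":0},{"fingers":1,"dx":-37,"dy":4.5,"dz":0,"rx":0,"ry":0,"rz":0},{"fingers":1,"dx":-37,"dy":4.5,"dz":0,"rx":0,"ry":0,"rz":0},{"fingers":1,"dx":-37,"dy":4.5,"dz":0,"rx":0,"ry":0,"rz":0},{"fingers":1,"dx":-37,"dy":4.5,"dz":0,"rx":0,"ry":0,"rz":0},{"fingers":1,"dx":-30,"dy":4.5,"dz":0,"rx":0,"ry":0,"rz":0}]' 
python3 -c "
from h import *
need(G(-28,-4,115),95.73)"
```

```text
time_s: 6.17
tcp_pos: [0.5868, -0.0466, 0.12]
orientation: [[-0.12, 0.993, -0.018], [0.993, 0.12, 0.001], [0.003, -0.018, -1.0]]
wrist_force: [0.3, 0.4, -3.7]
finger_gap: 0.0286
need d [-7.   0.8  4.9] r [-1.01 -0.19  1.16] | tcp [ 0.5868 -0.0466  0.12  ] F [ 0.3  0.4 -3.7] t 6.17 gap 0.0286
```

```bash
python3 -m inch '[{"fingers":1,"dx":-5,"dy":0.8,"dz":5,"rx":-1,"ry":-0.2,"rz":1.1},{"fingers":1,"dx":0,"dy":0,"dz":20,"rx":0,"ry":0,"rz":0},{"fingers":1,"dx":0,"dy":0,"dz":0,"rx":0,"ry":0,"rz":0}]' 
python3 -c "
from h import *
need(G(-28,-4,80),95.73)
st=ctrl.read_state(); c=ctrl.read_camera('wrist');pickle.dump((c,st),open('wc.pkl','wb')); save('carry',c['image'],1.4)
c=ctrl.read_camera('top'); save('topc',c['image'][120:260,220:360],5)
need(G(-28,-4,80),95.73)"
```

```text
time_s: 6.42
tcp_pos: [0.5888, -0.0609, 0.0906]
orientation: [[-0.089, 0.996, -0.001], [0.996, 0.089, -0.002], [-0.002, -0.002, -1.0]]
wrist_force: [-1.3, 0.9, -5.5]
finger_gap: 0.0285
need d [ 7.5  0.2 10.6] r [-0.09  0.12 -0.61] | tcp [ 0.5888 -0.0609  0.0906] F [-1.3  0.9 -5.5] t 6.42 gap 0.0285
need d [ 6.9 -1.5 13.8] r [ 0.12  0.18 -0.51] | tcp [ 0.5905 -0.0601  0.0939] F [ 1.1  0.1 -3.3] t 6.52 gap 0.0285
```

View pics/carry.png

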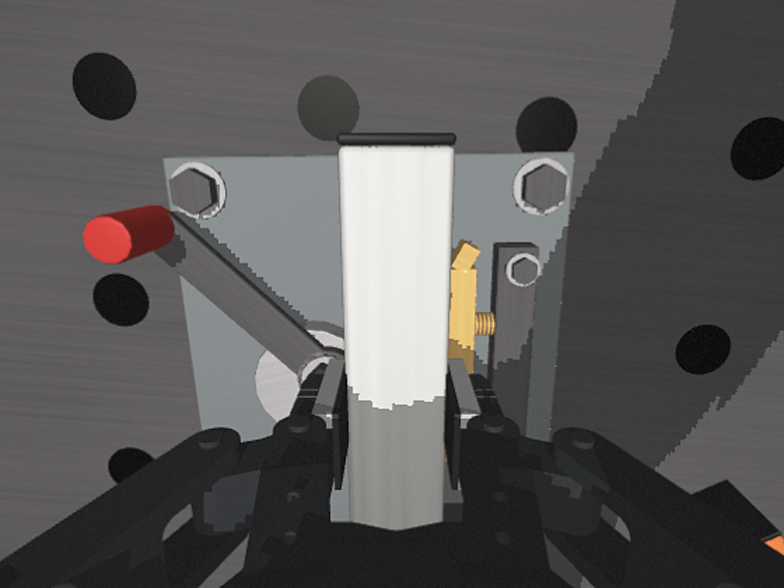

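```bash
python3 -m inch '[{"fingers":1,"dx":6.5,"dy":-1,"dz":15,"rx":0,"ry":0,"rz":-0.5},{"fingers":1,"dx":0,"dy":0,"dz":10,"rx":0,"ry":0,"rz":0},{"fingers":1,"dx":0,"dy":0,"dz":3,"rx":0,"ry":0,"rz":0},{"fingers":1,"dx":0,"dy":0,"dz":0,"rx":0,"ry":0,"rz":0}]' 
python3 -c "
from h import *
need(G(-28,-4,34),95.73)
c=ctrl.read_camera('top')
need(G(-28,-4,34),95.73)"
```

```text
time_s: 6.85
tcp_pos: [0.5901, -0.0515, 0.0673]
orientation: [[-0.104, 0.995, 0.005], [0.995, 0.104, -0.003], [-0.003, 0.004, -1.0]]
wrist_force: [-0.0, 0.7, -3.3]
finger_gap: 0.0284
need d [-1.6 -2.1 33.3] r [0.24 0.2  0.22] | tcp [ 0.5901 -0.0515  0.0673] F [-0.   0.7 -3.3] t 6.85 gap 0.0284
need d [-1.4 -2.3 33.6] r [0.27 0.21 0.22] | tcp [ 0.5903 -0.0516  0.0676] F [ 0.6  0.3 -4.2] t 6.9 gap 0.0283
```

```bash
python3 -m inch '[{"fingers":1,"dx":-1.3,"dy":-1.5,"dz":8,"rx":0.2,"ry":0.2,"rz":0.2},{"fingers":1,"dx":0,"dy":0,"dz":6,"rx":0,"ry":0,"rz":0},{"fingers":1,"dx":0,"dy":0,"dz":0,"rx":0,"ry":0,"rz":0}]' 
python3 -c "
from h import *
need(G(-28,-4,34),95.73)
c=ctrl.read_camera('top')
need(G(-28,-4,34),95.73)
st=ctrl.read_state(); c=ctrl.read_camera('wrist');pickle.dump((c,st),open('wc.pkl','wb')); save('carry2',c['image'],1.4)"
```

```text
time_s: 7.15
tcp_pos: [0.5906, -0.053, 0.0546]
orientation: [[-0.101, 0.995, 0.004], [0.995, 0.101, -0.001], [-0.001, 0.004, -1.0]]
wrist_force: [-0.6, 0.6, -3.2]
finger_gap: 0.0288
need d [-0.2 -2.4 20.6] r [0.25 0.06 0.06] | tcp [ 0.5906 -0.053   0.0546] F [-0.6  0.6 -3.2] t 7.15 gap 0.0288
need d [-0.1 -2.4 21. ] r [0.26 0.07 0.06] | tcp [ 0.5906 -0.053   0.055 ] F [ 0.4  0.7 -3.5] t 7.2 gap 0.0283
```

View pics/carry2.png

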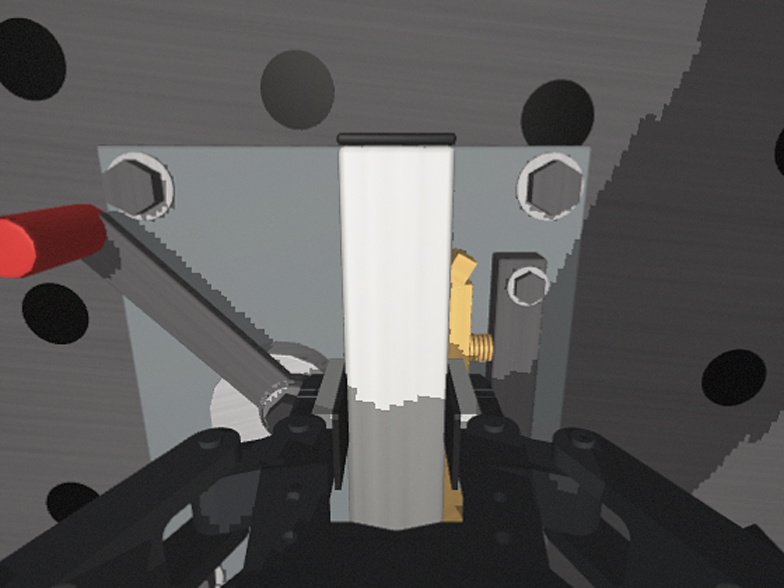

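```bash
python3 -m inch '[{"fingers":1,"dx":-0.6,"dy":-2,"dz":7,"rx":0.2,"ry":0,"rz":0},{"fingers":1,"dx":0,"dy":0,"dz":4,"rx":0,"ry":0,"rz":0},{"fingers":1,"dx":0,"dy":0,"dz":2,"rx":0,"ry":0,"rz":0}]' 
python3 -c "
from h import *
need(G(-28,-4.6,34),95.73)
c=ctrl.read_camera('top')
need(G(-28,-4.6,34),95.73)"
```

```text
time_s: 7.5
tcp_pos: [0.5898, -0.0545, 0.0425]
orientation: [[-0.1, 0.995, 0.004], [0.995, 0.1, -0.002], [-0.002, 0.003, -1.0]]
wrist_force: [0.3, -0.3, -3.3]
finger_gap: 0.0284
need d [ 0.7 -1.4  8.5] r [0.2  0.13 0.04] | tcp [ 0.5898 -0.0545  0.0425] F [ 0.3 -0.3 -3.3] t 7.5 gap 0.0284
need d [ 0.5 -1.   8. ] r [0.14 0.11 0.04] | tcp [ 0.5894 -0.0544  0.042 ] F [ 0.   0.9 -4.7] t 7.55 gap 0.0287
```

```bash
python3 -m inch '[{"fingers":1,"dx":0.3,"dy":-1,"dz":4,"rx":0,"ry":0,"rz":0},{"fingers":1,"dx":0,"dy":0,"dz":2,"rx":0,"ry":0,"rz":0},{"fingers":1,"dx":0,"dy":0,"dz":1.5,"rx":0,"ry":0,"rz":0}]' 
python3 -c "
from h import *
need(G(-28,-4.6,34),95.73)
c=ctrl.read_camera('top')
need(G(-28,-4.6,34),95.73)"
```

```text
time_s: 7.8
tcp_pos: [0.5883, -0.0543, 0.0338]
orientation: [[-0.1, 0.995, 0.003], [0.995, 0.1, -0.002], [-0.002, 0.002, -1.0]]
wrist_force: [0.4, 0.1, -3.6]
finger_gap: 0.0286
need d [ 0.3  0.1 -0.2] r [0.14 0.11 0.03] | tcp [ 0.5883 -0.0543  0.0338] F [ 0.4  0.1 -3.6] t 7.8 gap 0.0286
need d [ 0.3 -0.  -0.1] r [0.15 0.12 0.03] | tcp [ 0.5884 -0.0543  0.0339] F [-0.   0.3 -4.3] t 7.85 gap 0.0284
```

```bash
python3 -m inch '[{"fingers":1,"dx":0,"dy":0,"dz":1,"rx":0,"ry":0,"rz":0},{"fingers":1,"dx":0,"dy":0,"dz":1,"rx":0,"ry":0,"rz":0}]' 
python3 -m inch '[{"fingers":1,"dx":0,"dy":0,"dz":0.6,"rx":0,"ry":0,"rz":0}]' 
```

```text
time_s: 8.02
tcp_pos: [0.589, -0.0544, 0.0337]
orientation: [[-0.1, 0.995, 0.005], [0.995, 0.1, -0.002], [-0.003, 0.004, -1.0]]
wrist_force: [-1.8, 0.0, 4.8]
finger_gap: 0.0287
time_s: 8.1
tcp_pos: [0.5893, -0.0545, 0.0338]
orientation: [[-0.1, 0.995, 0.005], [0.995, 0.1, -0.002], [-0.003, 0.005, -1.0]]
wrist_force: [-0.2, 0.7, -0.5]
finger_gap: 0.0286
```

```bash
python3 -m inch '[{"fingers":0.06,"dx":0,"dy":0,"dz":0,"rx":0,"ry":0,"rz":0},{"fingers":0.06,"dx":0,"dy":0,"dz":0,"rx":0,"ry":0,"rz":0},{"fingers":0.06,"dx":0,"dy":0,"dz":0,"rx":0,"ry":0,"rz":0},{"fingers":0.06,"dx":0,"dy":0,"dz":-10,"rx":0,"ry":0,"rz":0},{"fingers":0.06,"dx":0,"dy":0,"dz":-30,"rx":0,"ry":0,"rz":0},{"fingers":0.06,"dx":0,"dy":0,"dz":-35,"rx":0,"ry":0,"rz":0},{"fingers":0.06,"dx":0,"dy":-35,"dz":-35,"rx":0,"ry":0,"rz":0},{"fingers":0.06,"dx":0,"dy":-35,"dz":-10,"rx":0,"ry":0,"rz":0}]' 
python3 -c "
from h import *
st=ctrl.read_state(); c=ctrl.read_camera('wrist');pickle.dump((c,st),open('wp.pkl','wb')); save('placed',c['image'],1.4);print(st['finger_gap'],st['tcp_pos'])
need(G(-87,-93,150),95.73)"
```

```text
time_s: 8.77
tcp_pos: [0.5287, -0.061, 0.151]
orientation: [[-0.102, 0.995, 0.007], [0.995, 0.102, -0.002], [-0.003, 0.006, -1.0]]
wrist_force: [1.2, -0.3, 1.0]
finger_gap: 0.0399
0.03993661477610119 [ 0.52871369 -0.06102057  0.15097324]
need d [-88.5   8.    1.6] r [0.02 0.12 0.1 ] | tcp [ 0.5215 -0.0606  0.1514] F [-8.5  1.3  0.9] t 8.82 gap 0.04
```

View pics/placed.png

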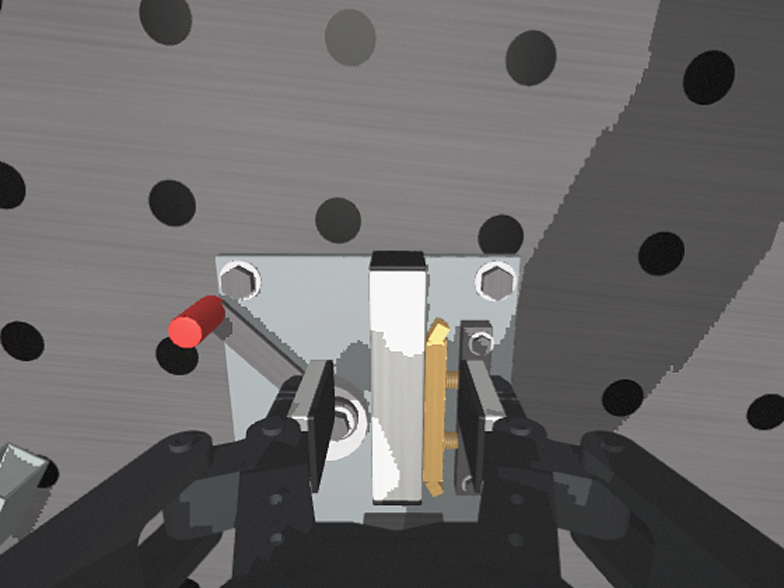

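```bash
python3 -c "
from h import *
c,st=pickle.load(open('wp.pkl','rb')); save('placedc',c['image'][170:370,130:380],3.1)
w=lambda p,z: inG2(onz(c,(np.array(p,float)+.5)/1.4-.5,z,st))
g=np.load('g.npz')
inG2=lambda W:((W[:,:2]-g['t'])@g['R']*1000).round(1)
print('piece',w([[369,270],[426,268],[421,502],[373,503]],.05))
print('plate',w([[216,256],[521,257]],.01)); print('post',w([[185,332]],.064))
"
```

```text
piece [[-101.1  -19.4]
 [-102.3   10.3]
 [  43.8   10.3]
 [  44.8  -18.9]]
plate [[ -99.6 -113.9]
 [ -99.7   69.7]]
post [[ -71.6 -113.1]]
```

View pics/placedc.png

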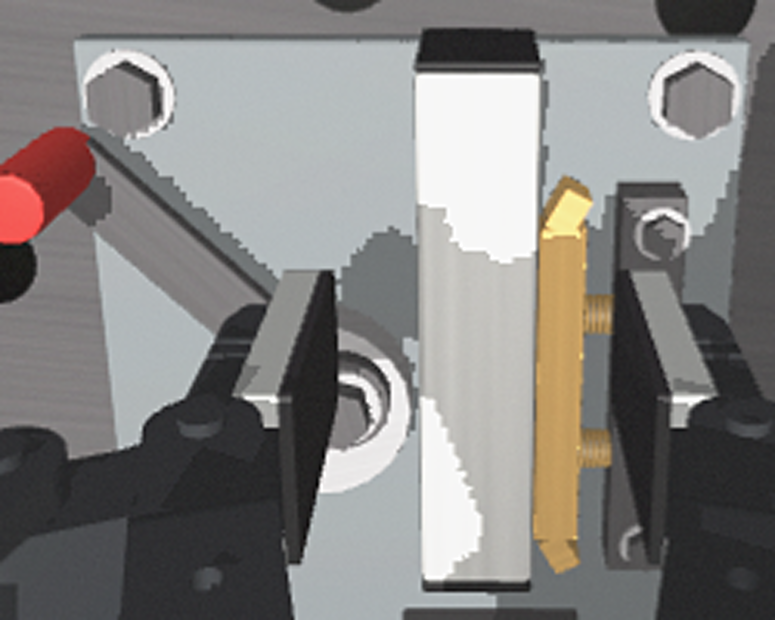

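```bash
python3 -m inch '[{"fingers":0.2,"dx":-30,"dy":8,"dz":0,"rx":0,"ry":0,"rz":0},{"fingers":0.2,"dx":-35,"dy":8,"dz":0,"rx":0,"ry":0,"rz":0},{"fingers":0.2,"dx":-30,"dy":8,"dz":0,"rx":0,"ry":0,"rz":0},{"fingers":0.2,"dx":-10,"dy":0,"dz":0,"rx":0,"ry":0,"rz":-7},{"fingers":0.2,"dx":0,"dy":0,"dz":0,"rx":0,"ry":0,"rz":-7},{"fingers":0.2,"dx":0,"dy":0,"dz":0,"rx":0,"ry":0,"rz":-7},{"fingers":0.2,"dx":0,"dy":0,"dz":0,"rx":0,"ry":0,"rz":-7},{"fingers":0.2,"dx":0,"dy":0,"dz":0,"rx":0,"ry":0,"rz":-7}]' 
python3 -m inch '[{"fingers":0.2,"dx":0,"dy":0,"dz":0,"rx":0,"ry":0,"rz":-7},{"fingers":0.2,"dx":0,"dy":0,"dz":0,"rx":0,"ry":0,"rz":-7},{"fingers":0.2,"dx":0,"dy":0,"dz":0,"rx":0,"ry":0,"rz":-7},{"fingers":0.2,"dx":0,"dy":0,"dz":0,"rx":0,"ry":0,"rz":-7},{"fingers":0.2,"dx":0,"dy":0,"dz":0,"rx":0,"ry":0,"rz":-7},{"fingers":0.2,"dx":0,"dy":0,"dz":0,"rx":0,"ry":0,"rz":0}]' 
python3 -c "
from h import *
need(G(-71.6,-113,100),165.7)"
```

```text
time_s: 9.48
tcp_pos: [0.5567, -0.1684, 0.1615]
orientation: [[-0.669, 0.743, 0.011], [0.743, 0.669, -0.007], [-0.012, 0.004, -1.0]]
wrist_force: [0.6, 0.7, -0.8]
finger_gap: 0.0342
time_s: 9.98
tcp_pos: [0.5575, -0.1692, 0.1649]
orientation: [[-0.978, 0.207, 0.014], [0.207, 0.978, -0.008], [-0.015, -0.005, -1.0]]
wrist_force: [-0.8, 0.1, 0.4]
finger_gap: 0.0343
need d [ 3.2  2.9 64.8] r [-0.26  0.86  2.34] | tcp [ 0.5575 -0.1692  0.1649] F [-0.8  0.1  0.4] t 9.98 gap 0.0343
```

```bash
python3 -m inch '[{"fingers":0.2,"dx":3,"dy":3,"dz":25,"rx":-0.2,"ry":0.9,"rz":2},{"fingers":0.2,"dx":0,"dy":0,"dz":35,"rx":0,"ry":0,"rz":0},{"fingers":0.2,"dx":0,"dy":0,"dz":0,"rx":0,"ry":0,"rz":0}]' 
python3 -c "
from h import *
need(G(-71.6,-113,40),165.7)
c=ctrl.read_camera('wrist');save('post',c['image'])
need(G(-71.6,-113,40),165.7)"
```

```text
time_s: 10.23
tcp_pos: [0.558, -0.1669, 0.1073]
orientation: [[-0.968, 0.253, 0.006], [0.253, 0.968, -0.004], [-0.006, -0.002, -1.0]]
wrist_force: [-1.8, 1.2, -0.8]
finger_gap: 0.0343
need d [ 2.7  0.3 67.3] r [-0.13  0.37 -0.33] | tcp [ 0.558  -0.1669  0.1073] F [-1.8  1.2 -0.8] t 10.23 gap 0.0343
need d [ 4.5  0.5 70.5] r [-0.16  0.56 -0.3 ] | tcp [ 0.5594 -0.1674  0.1105] F [-0.3 -0.8  0.5] t 10.28 gap 0.0342
```

View pics/post.png

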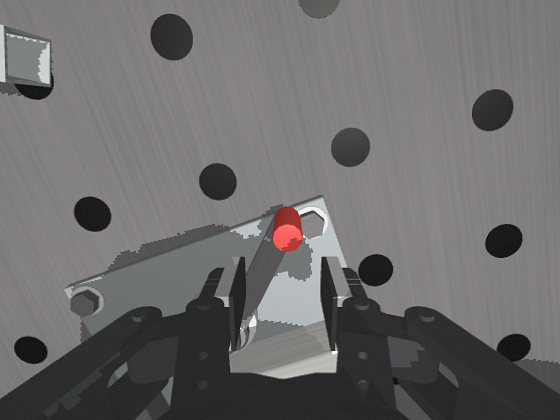

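```bash
python3 -m inch '[{"fingers":0.2,"dx":4,"dy":0.5,"dz":20,"rx":-0.1,"ry":0.5,"rz":0},{"fingers":0.2,"dx":0,"dy":0,"dz":25,"rx":0,"ry":0,"rz":0},{"fingers":0.2,"dx":0,"dy":0,"dz":15,"rx":0,"ry":0,"rz":0},{"fingers":0.2,"dx":0,"dy":0,"dz":5,"rx":0,"ry":0,"rz":0}]' 
python3 -c "
from h import *
st=ctrl.read_state();c=ctrl.read_camera('wrist');save('post2',c['image'])
need(G(-71.6,-113,40),165.7);print(inG(ctrl.read_state()['tcp_pos']))"
```

```text
time_s: 10.62
tcp_pos: [0.5615, -0.1686, 0.0533]
orientation: [[-0.966, 0.259, 0.012], [0.259, 0.966, -0.006], [-0.013, -0.003, -1.0]]
wrist_force: [-0.5, 0.5, 1.0]
finger_gap: 0.0339
need d [ 6.3  0.9 13.2] r [-0.18  0.75 -0.72] | tcp [ 0.5615 -0.1686  0.0533] F [-0.6 -0.1  0. ] t 10.67 gap 0.0344
[ -66.14546944 -115.94001726]
```

View pics/post2.png

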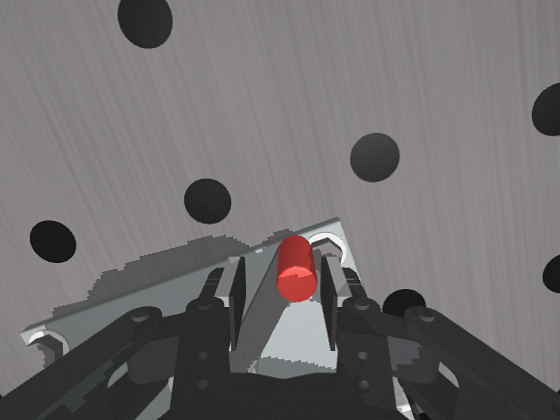

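```bash
python3 -m inch '[{"fingers":0.2,"dx":0,"dy":0,"dz":8,"rx":-0.1,"ry":0.7,"rz":-0.6},{"fingers":0.2,"dx":0,"dy":0,"dz":3,"rx":0,"ry":0,"rz":0},{"fingers":0.2,"dx":-9,"dy":-2.5,"dz":0,"rx":0,"ry":0,"rz":0},{"fingers":0.2,"dx":-9,"dy":-2.5,"dz":0,"rx":0,"ry":0,"rz":0},{"fingers":0.2,"dx":-9,"dy":-2,"dz":0,"rx":0,"ry":0,"rz":0}]' 
python3 -c "
from h import *
need(G(-18.4,-142.3,42),165.7);print(inG(ctrl.read_state()['tcp_pos']))"
```

```text
time_s: 11.08
tcp_pos: [0.5811, -0.1822, 0.0454]
orientation: [[-0.968, 0.251, -0.011], [0.251, 0.968, -0.002], [0.01, -0.005, -1.0]]
wrist_force: [-4.8, -0.3, -1.1]
finger_gap: 0.0343
need d [-31.6   0.1   3.1] r [-0.28 -0.6  -0.22] | tcp [ 0.5811 -0.1822  0.0454] F [-4.8 -0.3 -1.1] t 11.08 gap 0.0343
[ -48.00404821 -131.47430284]
```

```bash
python3 -m inch '[{"fingers":0.2,"dx":-10,"dy":-0.5,"dz":0.8,"rx":-0.2,"ry":-0.5,"rz":0},{"fingers":0.2,"dx":-10,"dy":0,"dz":0.8,"rx":0,"ry":0,"rz":0},{"fingers":0.2,"dx":-9,"dy":0,"dz":0.8,"rx":0,"ry":0,"rz":0},{"fingers":0.2,"dx":-7,"dy":1.5,"dz":0,"rx":0,"ry":0,"rz":0}]' 
python3 -c "
from h import *
need(G(7.5,-145.7,42),165.7);print(inG(ctrl.read_state()['tcp_pos']))"
```

```text
time_s: 11.42
tcp_pos: [0.6115, -0.192, 0.0444]
orientation: [[-0.967, 0.254, -0.015], [0.254, 0.967, -0.002], [0.014, -0.006, -1.0]]
wrist_force: [-4.6, -0.8, -0.7]
finger_gap: 0.0344
need d [-25.2   7.8   2. ] r [-0.32 -0.79 -0.44] | tcp [ 0.6115 -0.192   0.0444] F [-4.6 -0.8 -0.7] t 11.42 gap 0.0344
[ -18.80602549 -144.1958125 ]
```

```bash
python3 -m inch '[{"fingers":0.2,"dx":-7,"dy":2.5,"dz":0.8,"rx":-0.3,"ry":-0.7,"rz":-0.4},{"fingers":0.2,"dx":-7,"dy":2.5,"dz":0.8,"rx":0,"ry":0,"rz":0},{"fingers":0.2,"dx":-6,"dy":2,"dz":0,"rx":0,"ry":0,"rz":0},{"fingers":0.2,"dx":-4,"dy":1,"dz":0,"rx":0,"ry":0,"rz":0}]' 
python3 -c "
from h import *
st=ctrl.read_state();c=ctrl.read_camera('wrist');pickle.dump((c,st),open('wl.pkl','wb'));save('lev',c['image'],1.4)
need(G(7.5,-145.7,42),165.7);print(inG(ctrl.read_state()['tcp_pos']))"
```

```text
time_s: 11.75
tcp_pos: [0.6364, -0.1906, 0.0435]
orientation: [[-0.969, 0.248, -0.005], [0.248, 0.969, -0.0], [0.005, -0.002, -1.0]]
wrist_force: [-4.3, -1.2, 0.9]
finger_gap: 0.0342
need d [-0.7 -0.   1.5] r [-0.09 -0.21 -0.05] | tcp [ 0.6372 -0.1907  0.0435] F [-3.7 -1.2  0. ] t 11.8 gap 0.0347
[   6.88939807 -145.44459944]
```

View pics/lev.png

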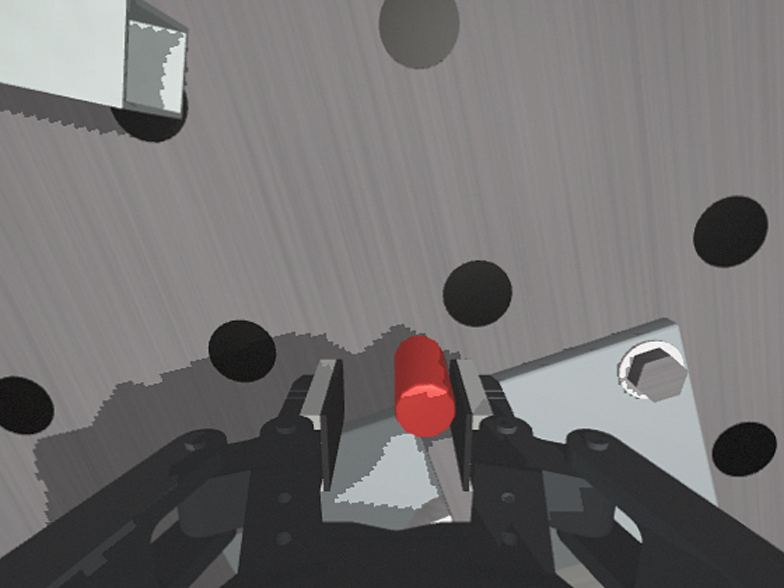

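```bash
python3 -m inch '[{"fingers":0.2,"dx":-4,"dy":1.4,"dz":0.5,"rx":0,"ry":0,"rz":0},{"fingers":0.2,"dx":-4,"dy":1.4,"dz":0.5,"rx":0,"ry":0,"rz":0}]' 
python3 -c "
from h import *
st=ctrl.read_state();c=ctrl.read_camera('wrist');
need(G(16.5,-145.4,42),165.7);print(inG(ctrl.read_state()['tcp_pos']))"
```

```text
time_s: 11.97
tcp_pos: [0.6449, -0.1894, 0.0428]
orientation: [[-0.969, 0.248, -0.006], [0.248, 0.969, 0.0], [0.005, -0.001, -1.0]]
wrist_force: [-5.3, -0.2, 1.8]
finger_gap: 0.0341
need d [-1.1 -0.1  0.7] r [-0.06 -0.26 -0.03] | tcp [ 0.6457 -0.1893  0.0428] F [-3.8  0.2  1.9] t 12.02 gap 0.0343
[  15.50834873 -144.94041812]
```

```bash
python3 -m inch '[{"fingers":0.2,"dx":5,"dy":-1.5,"dz":0,"rx":0,"ry":0,"rz":0},{"fingers":0.2,"dx":2,"dy":0,"dz":-15,"rx":0,"ry":0,"rz":0},{"fingers":0.2,"dx":0,"dy":0,"dz":-30,"rx":0,"ry":0,"rz":0},{"fingers":0.2,"dx":0,"dy":0,"dz":-35,"rx":0,"ry":0,"rz":0},{"fingers":0.2,"dx":0,"dy":0,"dz":-20,"rx":0,"ry":0,"rz":0}]' 
python3 -c "
from h import *
st=ctrl.read_state();c=ctrl.read_camera('wrist');pickle.dump((c,st),open('wl2.pkl','wb'));save('lev2',c['image'],1.4)
need(G(-135,-1.5,140),95.7);print(inG(ctrl.read_state()['tcp_pos']))"
```

```text
time_s: 12.43
tcp_pos: [0.6391, -0.1866, 0.1407]
orientation: [[-0.969, 0.245, -0.004], [0.245, 0.969, 0.006], [0.005, 0.005, -1.0]]
wrist_force: [0.7, -0.2, 0.7]
finger_gap: 0.0342
need d [185.3  82.9   4.8] r [ 0.22 -0.09 70.11] | tcp [ 0.6409 -0.1874  0.1446] F [ 0.4 -0.9  2.8] t 12.48 gap 0.0342
[  10.93930917 -142.59912026]
```

View pics/lev2.png

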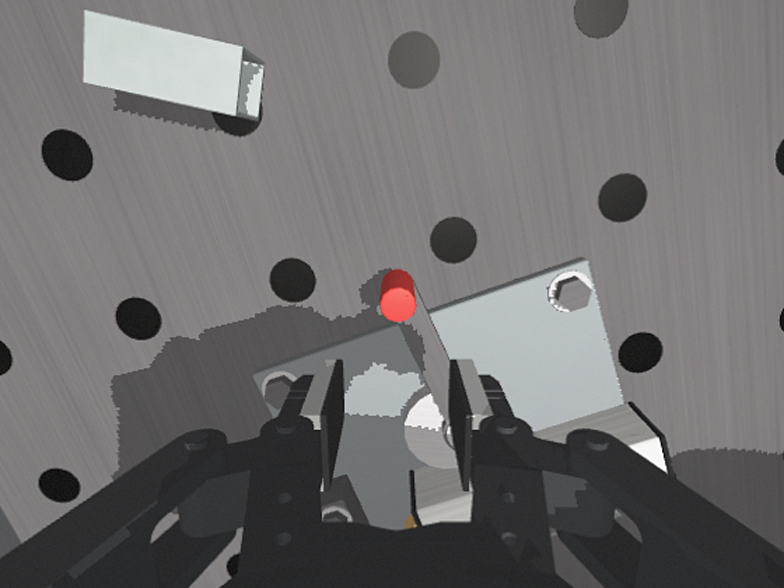

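```bash
python3 -m inch '[{"fingers":1,"dx":36,"dy":16.4,"dz":0,"rx":0,"ry":0,"rz":0},{"fingers":1,"dx":36,"dy":16.4,"dz":0,"rx":0,"ry":0,"rz":0},{"fingers":1,"dx":36,"dy":16.4,"dz":0,"rx":0,"ry":0,"rz":0},{"fingers":1,"dx":36,"dy":16.4,"dz":0,"rx":0,"ry":0,"rz":0},{"fingers":1,"dx":34,"dy":15,"dz":0,"rx":0,"ry":0,"rz":0},{"fingers":1,"dx":0,"dy":0,"dz":0,"rx":0,"ry":0,"rz":7},{"fingers":1,"dx":0,"dy":0,"dz":0,"rx":0,"ry":0,"rz":7},{"fingers":1,"dx":0,"dy":0,"dz":0,"rx":0,"ry":0,"rz":7}]' 
python3 -m inch '[{"fingers":1,"dx":0,"dy":0,"dz":0,"rx":0,"ry":0,"rz":7},{"fingers":1,"dx":0,"dy":0,"dz":0,"rx":0,"ry":0,"rz":7},{"fingers":1,"dx":0,"dy":0,"dz":0,"rx":0,"ry":0,"rz":7},{"fingers":1,"dx":0,"dy":0,"dz":0,"rx":0,"ry":0,"rz":7},{"fingers":1,"dx":0,"dy":0,"dz":0,"rx":0,"ry":0,"rz":7},{"fingers":1,"dx":0,"dy":0,"dz":0,"rx":0,"ry":0,"rz":7},{"fingers":1,"dx":0,"dy":0,"dz":0,"rx":0,"ry":0,"rz":7},{"fingers":1,"dx":0,"dy":0,"dz":0,"rx":0,"ry":0,"rz":0}]' 
python3 -c "
from h import *
c,st=pickle.load(open('wl2.pkl','rb')); p=inG(onz(c,(np.array([[398,303]])+.5)/1.4-.5,.064,st)[0]); print('post',p,np.degrees(np.arctan2(p[1]+43,p[0]))+150,np.hypot(p[0],p[1]+43))
need(G(-135,-1.5,100),95.7);print(inG(ctrl.read_state()['tcp_pos']))"
```

```text
time_s: 13.15
tcp_pos: [0.4887, -0.061, 0.144]
orientation: [[-0.811, 0.584, 0.028], [0.585, 0.811, 0.003], [-0.021, 0.019, -1.0]]
wrist_force: [-0.4, -0.4, 0.5]
finger_gap: 0.0001
time_s: 13.82
tcp_pos: [0.4952, -0.059, 0.1486]
orientation: [[-0.068, 0.996, 0.055], [0.998, 0.068, 0.004], [0.0, 0.055, -0.998]]
wrist_force: [1.2, 0.2, 1.1]
finger_gap: 0.0001
post [   7.1287074  -143.62917957] 64.05214113216638 100.88136720505044
need d [ -1.6 -16.4  47.8] r [ 3.17  0.04 -1.82] | tcp [ 0.4952 -0.059   0.1486] F [1.2 0.2 1.1] t 13.82 gap 0.0001
[-121.21768006   -0.32390121]
```

```bash
python3 -m inch '[{"fingers":1,"dx":-1.5,"dy":-16,"dz":10,"rx":3,"ry":0,"rz":-1.8},{"fingers":1,"dx":0,"dy":0,"dz":25,"rx":0,"ry":0,"rz":0},{"fingers":1,"dx":0,"dy":0,"dz":25,"rx":0,"ry":0,"rz":0},{"fingers":1,"dx":0,"dy":0,"dz":25,"rx":0,"ry":0,"rz":0},{"fingers":1,"dx":0,"dy":0,"dz":10,"rx":0,"ry":0,"rz":0},{"fingers":1,"dx":0,"dy":0,"dz":0,"rx":0,"ry":0,"rz":0}]' 
python3 -c "
from h import *
st=ctrl.read_state();c=ctrl.read_camera('wrist');pickle.dump((c,st),open('wpu.pkl','wb'));save('push0',c['image'],1.4)
need(G(-120,-1.5,28),95.7);print(inG(ctrl.read_state()['tcp_pos']))"
```

```text
time_s: 14.32
tcp_pos: [0.4873, -0.0623, 0.0539]
orientation: [[-0.123, 0.992, 0.022], [0.992, 0.123, -0.003], [-0.005, 0.022, -1.0]]
wrist_force: [-0.1, 0.5, -0.3]
finger_gap: 0.0
need d [ 1.3  8.8 26.8] r [1.26 0.3  1.37] | tcp [ 0.4874 -0.0624  0.0547] F [-0.3 -0.  -0.9] t 14.37 gap 0.0002
[-129.34939088   -2.83629196]
```

View pics/push0.png

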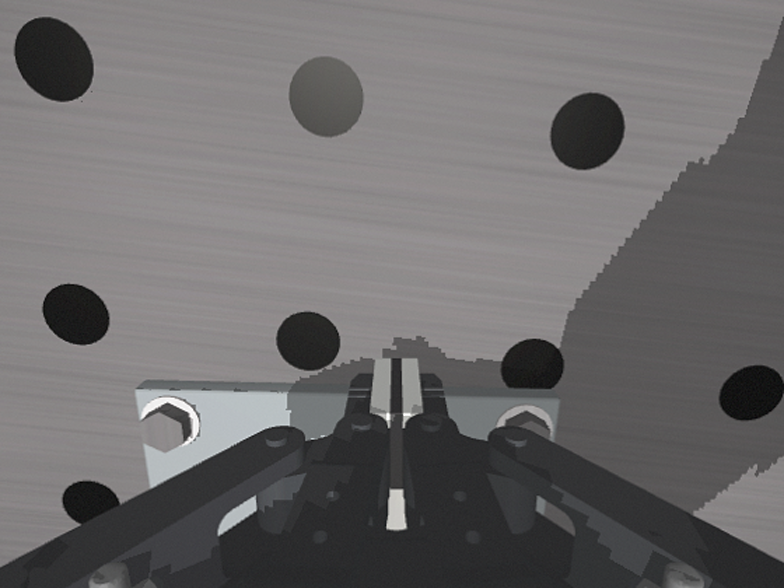

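```bash
python3 -m inch '[{"fingers":1,"dx":1,"dy":-2,"dz":12,"rx":1.2,"ry":0.3,"rz":1.3},{"fingers":1,"dx":0,"dy":0,"dz":12,"rx":0,"ry":0,"rz":0},{"fingers":1,"dx":0,"dy":0,"dz":3,"rx":0,"ry":0,"rz":0},{"fingers":1,"dx":0,"dy":0,"dz":0,"rx":0,"ry":0,"rz":0}]' 
python3 -c "
from h import *
need(G(-118,-1.5,28),95.7);print(inG(ctrl.read_state()['tcp_pos']))"
```

```text
time_s: 14.7
tcp_pos: [0.4897, -0.0623, 0.0313]
orientation: [[-0.107, 0.994, 0.01], [0.994, 0.107, -0.001], [-0.002, 0.01, -1.0]]
wrist_force: [-0.4, 0.5, -0.3]
finger_gap: -0.0
need d [1.5 9.  3.4] r [0.55 0.13 0.45] | tcp [ 0.4897 -0.0623  0.0313] F [-0.4  0.5 -0.3] t 14.7 gap -0.0
[-127.04572379   -3.01732821]
```

Approach and find contact.

```bash
python3 -m inch '[{"fingers":1,"dx":1,"dy":4,"dz":2,"rx":0.5,"ry":0.1,"rz":0.4},{"fingers":1,"dx":0.3,"dy":3,"dz":1,"rx":0,"ry":0,"rz":0},{"fingers":1,"dx":0,"dy":2,"dz":0,"rx":0,"ry":0,"rz":0}]' 
python3 -c "
from h import *
need(G(-115,-1.5,28),95.7);print(inG(ctrl.read_state()['tcp_pos']))"
```

```text
time_s: 14.95
tcp_pos: [0.5008, -0.0603, 0.031]
orientation: [[-0.101, 0.995, 0.005], [0.995, 0.101, -0.001], [-0.002, 0.004, -1.0]]
wrist_force: [-4.1, -0.5, 0.9]
finger_gap: -0.0001
need d [0.7 0.7 3. ] r [0.25 0.1  0.1 ] | tcp [ 0.5008 -0.0603  0.031 ] F [-4.1 -0.5  0.9] t 14.95 gap -0.0001
[-115.73555009   -2.17833488]
```

```bash
for i in 1; do python3 -m inch '[{"fingers":1,"dx":0,"dy":1.5,"dz":0.5,"rx":0,"ry":0,"rz":0}]'; python3 -m inch '[{"fingers":1,"dx":0,"dy":1.5,"dz":0.5,"rx":0,"ry":0,"rz":0}]';python3 -m inch '[{"fingers":1,"dx":0,"dy":1.5,"dz":0,"rx":0,"ry":0,"rz":0}]'; python3 -m inch '[{"fingers":1,"dx":0,"dy":1.5,"dz":0,"rx":0,"ry":0,"rz":0}]'; done | grep -E 'tcp|force'
```

```text
tcp_pos: [0.5018, -0.0601, 0.0308]
wrist_force: [-5.6, -1.7, 2.4]
tcp_pos: [0.5022, -0.06, 0.0304]
wrist_force: [-4.8, -0.2, 3.5]
tcp_pos: [0.5025, -0.0599, 0.0302]
wrist_force: [-5.4, -1.7, 2.2]
tcp_pos: [0.5027, -0.0597, 0.0301]
wrist_force: [-4.2, -1.8, 3.3]
```

```bash
for i in 1; do python3 -m inch '[{"fingers":1,"dx":0,"dy":3,"dz":0,"rx":0,"ry":0,"rz":0}]'; python3 -m inch '[{"fingers":1,"dx":0,"dy":3,"dz":0,"rx":0,"ry":0,"rz":0}]';python3 -m inch '[{"fingers":1,"dx":0,"dy":3,"dz":0,"rx":0,"ry":0,"rz":0}]'; python3 -m inch '[{"fingers":1,"dx":0,"dy":3,"dz":0,"rx":0,"ry":0,"rz":0}]'; done | grep -E 'tcp|force'
```

```text
tcp_pos: [0.504, -0.0595, 0.0299]
wrist_force: [-5.0, -2.2, 2.0]
tcp_pos: [0.5057, -0.0593, 0.0298]
wrist_force: [-5.7, -2.7, 2.2]
tcp_pos: [0.5073, -0.059, 0.0296]
wrist_force: [-4.9, -1.1, 2.7]
tcp_pos: [0.5089, -0.0587, 0.0294]
wrist_force: [-5.8, -1.0, 2.8]
```

```bash
for i in 1; do python3 -m inch '[{"fingers":1,"dx":0,"dy":2,"dz":-0.8,"rx":0,"ry":0,"rz":0}]'; python3 -m inch '[{"fingers":1,"dx":0,"dy":3,"dz":-0.6,"rx":0,"ry":0,"rz":0}]';python3 -m inch '[{"fingers":1,"dx":0,"dy":3,"dz":-0.3,"rx":0,"ry":0,"rz":0}]'; python3 -m inch '[{"fingers":1,"dx":0,"dy":3,"dz":0,"rx":0,"ry":0,"rz":0}]'; done | grep -E 'tcp|force'
```

```text
tcp_pos: [0.5098, -0.0586, 0.0298]
wrist_force: [-3.8, -1.5, -1.0]
tcp_pos: [0.5117, -0.0583, 0.03]
wrist_force: [-3.8, -1.8, -0.9]
tcp_pos: [0.5141, -0.0581, 0.03]
wrist_force: [-3.8, -1.3, -1.0]
tcp_pos: [0.517, -0.0579, 0.0298]
wrist_force: [-4.4, -2.4, -1.4]
```

```bash
python3 -m inch '[{"fingers":1,"dx":0,"dy":-20,"dz":0,"rx":0,"ry":0,"rz":0},{"fingers":1,"dx":0,"dy":-5,"dz":-30,"rx":0,"ry":0,"rz":0},{"fingers":1,"dx":0,"dy":0,"dz":-40,"rx":0,"ry":0,"rz":0},{"fingers":1,"dx":-30,"dy":0,"dz":0,"rx":0,"ry":0,"rz":0},{"fingers":1,"dx":-38,"dy":0,"dz":0,"rx":0,"ry":0,"rz":0},{"fingers":1,"dx":-38,"dy":0,"dz":0,"rx":0,"ry":0,"rz":0},{"fingers":1,"dx":-30,"dy":20,"dz":0,"rx":0,"ry":0,"rz":0},{"fingers":1,"dx":0,"dy":30,"dz":0,"rx":0,"ry":0,"rz":0}]' 
python3 -c "
from h import *
need(G(-30,-143,42),95.7);print(inG(ctrl.read_state()['tcp_pos']))"
```

```text
time_s: 16.62
tcp_pos: [0.567, -0.1932, 0.1076]
orientation: [[-0.108, 0.994, -0.002], [0.994, 0.108, -0.006], [-0.005, -0.002, -1.0]]
wrist_force: [1.8, -0.3, 0.0]
finger_gap: -0.0001
need d [-1.9 33.3 65.5] r [-0.12  0.31  0.47] | tcp [ 0.567  -0.1932  0.1076] F [ 1.8 -0.3  0. ] t 16.62 gap -0.0001
[ -63.17854379 -140.99066023]
```

```bash
python3 -m inch '[{"fingers":1,"dx":-2,"dy":28,"dz":0,"rx":0,"ry":0.3,"rz":0.4},{"fingers":1,"dx":0,"dy":3,"dz":30,"rx":0,"ry":0,"rz":0},{"fingers":1,"dx":0,"dy":0,"dz":30,"rx":0,"ry":0,"rz":0},{"fingers":1,"dx":0,"dy":0,"dz":3,"rx":0,"ry":0,"rz":0},{"fingers":1,"dx":0,"dy":0,"dz":0,"rx":0,"ry":0,"rz":0}]' 
python3 -c "
from h import *
st=ctrl.read_state();c=ctrl.read_camera('wrist');pickle.dump((c,st),open('wq.pkl','wb'));save('q',c['image'],1.4)
need(G(-5.2,-143,42),95.7);print(inG(ctrl.read_state()['tcp_pos']))"
```

```text
time_s: 17.03
tcp_pos: [0.6188, -0.1989, 0.0492]
orientation: [[-0.098, 0.995, 0.028], [0.995, 0.098, -0.007], [-0.009, 0.027, -1.0]]
wrist_force: [-0.6, 0.2, 1.6]
finger_gap: -0.0004
need d [8.8 7.2 7.5] r [ 1.53  0.53 -0.06] | tcp [ 0.6184 -0.1988  0.0494] F [-0.4  0.8 -1. ] t 17.08 gap -0.0
[ -12.60675631 -151.67501681]
```

View pics/q.png

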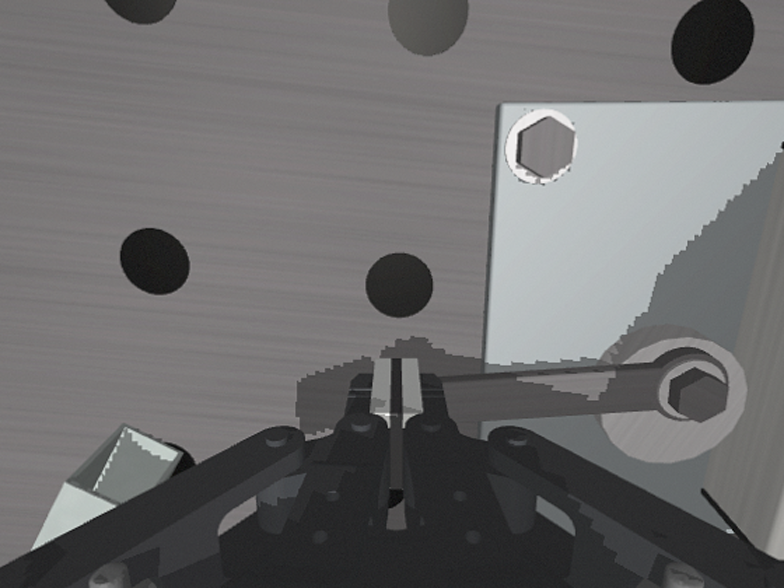

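```bash
python3 -m inch '[{"fingers":1,"dx":2,"dy":-7,"dz":2,"rx":1.4,"ry":0.4,"rz":0},{"fingers":1,"dx":7,"dy":-3,"dz":3,"rx":0,"ry":0,"rz":0},{"fingers":1,"dx":0,"dy":0,"dz":0,"rx":0,"ry":0,"rz":0}]' 
python3 -c "
from h import *
c,st=pickle.load(open('wq.pkl','rb'))
# lever edges at z .03, crop
for p in ([447,376],[625,366],[447,417],[625,408],[697,394]): print(inG(onz(c,(np.array([p])+.5)/1.4-.5,.039 if p[0]==697 else .03,st)[0]).round(1))
need(G(-5.2,-143,42),95.7);print(inG(ctrl.read_state()['tcp_pos']))"
```

```text
time_s: 17.33
tcp_pos: [0.6093, -0.1906, 0.0482]
orientation: [[-0.098, 0.995, 0.007], [0.995, 0.098, -0.003], [-0.003, 0.007, -1.0]]
wrist_force: [-0.9, -0.4, -0.0]
finger_gap: 0.0001
[  -4.4 -132.4]
[ -8.8 -67.5]
[  13.  -131.8]
[  8.6 -64.9]
[ -2.6 -45.5]
need d [-0.3 15.6  6.3] r [ 0.41  0.2  -0.05] | tcp [ 0.6093 -0.1906  0.0482] F [-0.9 -0.4 -0. ] t 17.33 gap 0.0001
[ -20.84554604 -142.61776973]
```

```bash
python3 -m inch '[{"fingers":1,"dx":0,"dy":4,"dz":3,"rx":0.4,"ry":0.2,"rz":0},{"fingers":1,"dx":0,"dy":3,"dz":2,"rx":0,"ry":0,"rz":0},{"fingers":1,"dx":0,"dy":2,"dz":0,"rx":0,"ry":0,"rz":0}]' ; python3 -m inch '[{"fingers":1,"dx":0,"dy":2,"dz":0,"rx":0,"ry":0,"rz":0}]' 
python3 -c "
from h import *
need(G(-5.2,-143,42),95.7);print(inG(ctrl.read_state()['tcp_pos']))"
```

```text
time_s: 17.58
tcp_pos: [0.6188, -0.1895, 0.0463]
orientation: [[-0.099, 0.995, 0.002], [0.995, 0.099, -0.002], [-0.002, 0.002, -1.0]]
wrist_force: [-6.2, -1.7, -1.7]
finger_gap: 0.0001
time_s: 17.67
tcp_pos: [0.6196, -0.1894, 0.0462]
orientation: [[-0.098, 0.995, -0.0], [0.995, 0.098, -0.003], [-0.003, -0.001, -1.0]]
wrist_force: [-4.9, -2.2, 1.4]
finger_gap: -0.0005
need d [-0.5  5.3  4.2] r [-0.04  0.15 -0.05] | tcp [ 0.6196 -0.1894  0.0462] F [-4.9 -2.2  1.4] t 17.67 gap -0.0005
[ -10.48889673 -142.48040015]
```

```bash
python3 -m inch '[{"fingers":1,"dx":0,"dy":3.5,"dz":0,"rx":0,"ry":0,"rz":0},{"fingers":1,"dx":0,"dy":3.5,"dz":0,"rx":0,"ry":0,"rz":0}]' 
python3 -c "
from h import *
need(G(-5,-143,42),95.7);print(inG(ctrl.read_state()['tcp_pos']))"
```

```text
time_s: 17.83
tcp_pos: [0.6237, -0.189, 0.0462]
orientation: [[-0.097, 0.995, -0.007], [0.995, 0.097, -0.003], [-0.003, -0.007, -1.0]]
wrist_force: [-6.4, -0.5, 2.5]
finger_gap: -0.0001
need d [-0.6  1.4  4.2] r [-0.39  0.15 -0.11] | tcp [ 0.6237 -0.189   0.0462] F [-6.4 -0.5  2.5] t 17.83 gap -0.0001
[  -6.32329749 -142.41763299]
```

```bash
python3 -m inch '[{"fingers":1,"dx":0,"dy":3,"dz":0,"rx":0,"ry":0,"rz":0}]' 
python3 -c "
from h import *
st=ctrl.read_state();print(inG(st['tcp_pos']))
st=ctrl.read_state();c=ctrl.read_camera('wrist');pickle.dump((c,st),open('wq2.pkl','wb'));save('q2',c['image'][200:340,280:560],2.8)
print(inG(ctrl.read_state()['tcp_pos']))"
```

```text
time_s: 17.92
tcp_pos: [0.6253, -0.1887, 0.0462]
orientation: [[-0.097, 0.995, -0.01], [0.995, 0.097, -0.003], [-0.002, -0.01, -1.0]]
wrist_force: [-5.8, -0.9, 2.7]
finger_gap: 0.0001
[  -4.72848432 -142.29130185]
[  -4.3164394  -142.29555452]
```

View pics/q2.png

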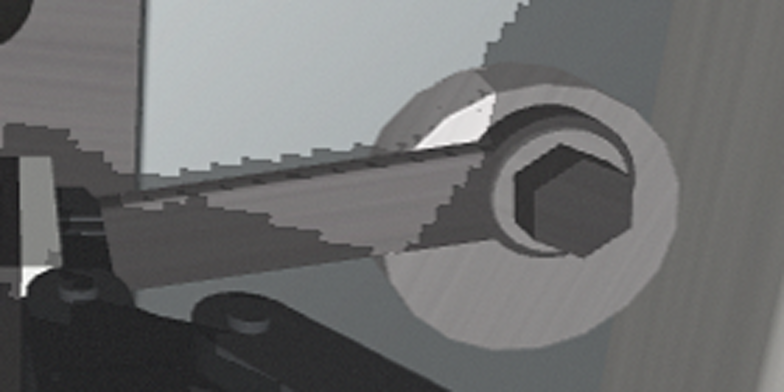

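```bash
python3 -m inch '[{"fingers":1,"dx":0,"dy":-12,"dz":0,"rx":0,"ry":0,"rz":0},{"fingers":1,"dx":0,"dy":-8,"dz":-30,"rx":0,"ry":0,"rz":0},{"fingers":1,"dx":0,"dy":-20,"dz":-30,"rx":0,"ry":0,"rz":0},{"fingers":1,"dx":0,"dy":-38,"dz":0,"rx":0,"ry":0,"rz":0},{"fingers":1,"dx":10,"dy":-35,"dz":0,"rx":0,"ry":0,"rz":0},{"fingers":1,"dx":38,"dy":0,"dz":0,"rx":0,"ry":0,"rz":0},{"fingers":1,"dx":38,"dy":0,"dz":0,"rx":0,"ry":0,"rz":0},{"fingers":1,"dx":30,"dy":0,"dz":0,"rx":0,"ry":0,"rz":0}]' 
python3 -c "
from h import *
c,st=pickle.load(open('wq2.pkl','rb'))
q=[inG(onz(c,(np.array([p])+.5)/2.8-.5+[280,200],.03,st)[0]).round(1) for p in ([120,200],[470,148],[150,287],[490,238])]
print(q)
for a,b in ((0,1),(2,3)): d=q[a]-q[b]; print(np.degrees(np.arctan2(d[1],d[0]))+150)
need(G(-118,-1,60),95.7);print(inG(ctrl.read_state()['tcp_pos']))"
```

```text
time_s: 18.63
tcp_pos: [0.5048, -0.0898, 0.1104]
orientation: [[-0.086, 0.996, 0.003], [0.996, 0.086, -0.008], [-0.009, 0.002, -1.0]]
wrist_force: [0.4, 0.6, -0.3]
finger_gap: -0.0002
[array([   2.3, -121.3]), array([ -7.9, -59.1]), array([  20.1, -115.2]), array([  9.9, -53.2])]
69.31288128578439
69.34239401161017
need d [31.2 -3.8 50.1] r [ 0.13  0.49 -0.77] | tcp [ 0.5048 -0.0898  0.1104] F [ 0.4  0.6 -0.3] t 18.63 gap -0.0002
[-114.74072471  -31.86194138]
```

```bash
python3 -m inch '[{"fingers":1,"dx":31,"dy":-4,"dz":15,"rx":0,"ry":0.4,"rz":-0.7},{"fingers":1,"dx":0,"dy":0,"dz":30,"rx":0,"ry":0,"rz":0},{"fingers":1,"dx":0,"dy":0,"dz":28,"rx":0,"ry":0,"rz":0},{"fingers":1,"dx":0,"dy":0,"dz":6,"rx":0,"ry":0,"rz":0},{"fingers":1,"dx":0,"dy":0,"dz":0,"rx":0,"ry":0,"rz":0}]' 
python3 -c "
from h import *
need(G(-106,-1,29),95.7);print(inG(ctrl.read_state()['tcp_pos']))"
```

```text
time_s: 19.05
tcp_pos: [0.5028, -0.0522, 0.0344]
orientation: [[-0.107, 0.994, 0.017], [0.994, 0.107, -0.001], [-0.003, 0.016, -1.0]]
wrist_force: [-0.2, -0.0, 0.3]
finger_gap: 0.0001
need d [-6.8  6.9  5.5] r [0.94 0.15 0.43] | tcp [ 0.5028 -0.0522  0.0344] F [-0.2 -0.   0.3] t 19.05 gap 0.0001
[-113.02723257    5.7354241 ]
```

```bash
python3 -m inch '[{"fingers":1,"dx":-6.5,"dy":-1,"dz":4,"rx":0.9,"ry":0.1,"rz":0.4},{"fingers":1,"dx":0,"dy":4,"dz":1,"rx":0,"ry":0,"rz":0},{"fingers":1,"dx":0,"dy":4,"dz":0,"rx":0,"ry":0,"rz":0}]' 
python3 -c "
from h import *
need(G(-98,-1,29),95.7);print(inG(ctrl.read_state()['tcp_pos']))"
```

```text
time_s: 19.3
tcp_pos: [0.5123, -0.0596, 0.0315]
orientation: [[-0.098, 0.995, 0.001], [0.995, 0.098, -0.001], [-0.001, 0.001, -1.0]]
wrist_force: [-0.4, -0.2, -0.9]
finger_gap: -0.0001
need d [1.6 6.3 2.5] r [ 0.06  0.08 -0.09] | tcp [ 0.5123 -0.0596  0.0315] F [-0.4 -0.2 -0.9] t 19.3 gap -0.0001
[-104.27462657   -2.614304  ]
```

```bash
python3 -m inch '[{"fingers":1,"dx":1,"dy":3,"dz":0,"rx":0,"ry":0,"rz":0}]' | grep -E 'tcp|force'; python3 -m inch '[{"fingers":1,"dx":0.5,"dy":3,"dz":0,"rx":0,"ry":0,"rz":0}]'| grep -E 'tcp|force';  python3 -m inch '[{"fingers":1,"dx":0,"dy":3,"dz":0,"rx":0,"ry":0,"rz":0}]'| grep -E 'tcp|force';  python3 -m inch '[{"fingers":1,"dx":0,"dy":3,"dz":0,"rx":0,"ry":0,"rz":0}]'| grep -E 'tcp|force'
```

```text
tcp_pos: [0.517, -0.0594, 0.0324]
wrist_force: [0.3, -0.2, -0.5]
tcp_pos: [0.5196, -0.059, 0.0328]
wrist_force: [-6.9, -0.7, -0.7]
tcp_pos: [0.521, -0.0589, 0.0327]
wrist_force: [-6.5, -1.2, 2.4]
tcp_pos: [0.5219, -0.0587, 0.0326]
wrist_force: [-7.0, -0.8, 4.2]
```

```bash
python3 -m inch '[{"fingers":1,"dx":0,"dy":3,"dz":-0.8,"rx":0,"ry":0,"rz":0}]' | grep -E 'tcp|force'; python3 -m inch '[{"fingers":1,"dx":0,"dy":3,"dz":-0.6,"rx":0,"ry":0,"rz":0}]'| grep -E 'tcp|force';  python3 -m inch '[{"fingers":1,"dx":0,"dy":3,"dz":-0.4,"rx":0,"ry":0,"rz":0}]'| grep -E 'tcp|force';  python3 -m inch '[{"fingers":1,"dx":0,"dy":3,"dz":-0.4,"rx":0,"ry":0,"rz":0}]'| grep -E 'tcp|force'
```

```text
tcp_pos: [0.5226, -0.0585, 0.033]
wrist_force: [-5.6, -2.1, -0.7]
tcp_pos: [0.5234, -0.0584, 0.0331]
wrist_force: [-5.7, -1.6, -0.9]
tcp_pos: [0.5241, -0.0583, 0.0331]
wrist_force: [-5.7, -1.8, -0.7]
tcp_pos: [0.5249, -0.0583, 0.033]
wrist_force: [-5.7, -2.0, -0.2]
```

```bash
python3 -m inch '[{"fingers":1,"dx":0,"dy":4,"dz":-0.3,"rx":0,"ry":0,"rz":0},{"fingers":1,"dx":0,"dy":4,"dz":-0.3,"rx":0,"ry":0,"rz":0},{"fingers":1,"dx":0,"dy":4,"dz":-0.2,"rx":0,"ry":0,"rz":0}]' | grep -E 'tcp|force'; python3 -m inch '[{"fingers":1,"dx":0,"dy":4,"dz":-0.2,"rx":0,"ry":0,"rz":0}]'| grep -E 'tcp|force';  python3 -m inch '[{"fingers":1,"dx":0,"dy":4,"dz":-0.2,"rx":0,"ry":0,"rz":0}]'| grep -E 'tcp|force'
python3 -c "
from h import *
need(G(-76.5,-1,29),95.7);print(inG(ctrl.read_state()['tcp_pos']))"
```

```text
tcp_pos: [0.5298, -0.0578, 0.0329]
wrist_force: [-6.3, -1.2, 4.4]
tcp_pos: [0.5315, -0.0576, 0.033]
wrist_force: [-6.9, -1.6, 4.2]
tcp_pos: [0.5332, -0.0574, 0.033]
wrist_force: [-6.3, -1.7, 3.6]
need d [1.6 6.9 3.7] r [-3.01  0.19 -0.62] | tcp [ 0.5332 -0.0574  0.033 ] F [-6.3 -1.7  3.6] t 20.38 gap -0.0003
[-83.25902834  -2.5307346 ]
```

```bash
python3 -m inch '[{"fingers":1,"dx":0.5,"dy":3,"dz":-0.6,"rx":-1,"ry":0,"rz":-0.3},{"fingers":1,"dx":0,"dy":3,"dz":-0.4,"rx":-1,"ry":0,"rz":0}]' | grep -E 'tcp|force'; python3 -m inch '[{"fingers":1,"dx":0,"dy":3,"dz":-0.2,"rx":-0.5,"ry":0,"rz":0}]'| grep -E 'tcp|force';  python3 -m inch '[{"fingers":1,"dx":0,"dy":3,"dz":-0.2,"rx":-0.5,"ry":0,"rz":0}]'| grep -E 'tcp|force'
python3 -c "
from h import *
need(G(-76.5,-1,29),95.7);print(inG(ctrl.read_state()['tcp_pos']))"
```

```text
tcp_pos: [0.536, -0.0571, 0.0331]
wrist_force: [-6.7, -1.7, -0.6]
tcp_pos: [0.5369, -0.057, 0.0329]
wrist_force: [-6.1, -1.8, -0.3]
tcp_pos: [0.5376, -0.0569, 0.0327]
wrist_force: [-6.9, -2.0, 3.6]
need d [1.5 2.4 3.6] r [-0.96  0.26 -0.43] | tcp [ 0.5376 -0.0569  0.0327] F [-6.9 -2.   3.6] t 20.72 gap 0.0004
[-78.83494281  -2.45022191]
```

```bash
for i in 1; do python3 -m inch '[{"fingers":1,"dx":0,"dy":3,"dz":-0.5,"rx":-0.4,"ry":0,"rz":0}]' ; python3 -m inch '[{"fingers":1,"dx":0,"dy":3,"dz":-0.3,"rx":-0.3,"ry":0,"rz":0}]';  python3 -m inch '[{"fingers":1,"dx":0,"dy":3,"dz":-0.2,"rx":-0.3,"ry":0,"rz":0}]';python3 -m inch '[{"fingers":1,"dx":0,"dy":3,"dz":-0.2,"rx":-0.3,"ry":0,"rz":0}]'; done| grep -E 'tcp|force'
python3 -c "
from h import *
need(G(-76.5,-1,29),95.7);print(inG(ctrl.read_state()['tcp_pos']))"
```

```text
tcp_pos: [0.5382, -0.0568, 0.0327]
wrist_force: [-5.9, -1.9, -0.1]
tcp_pos: [0.5388, -0.0568, 0.0327]
wrist_force: [-6.7, -2.2, 2.0]
tcp_pos: [0.5394, -0.0567, 0.0326]
wrist_force: [-7.5, -2.2, 3.9]
tcp_pos: [0.5397, -0.0567, 0.0326]
wrist_force: [-9.3, -2.1, 5.3]
need d [1.5 0.3 3.6] r [-0.78  0.3  -0.6 ] | tcp [ 0.5397 -0.0567  0.0326] F [-9.3 -2.1  5.3] t 21.05 gap 0.0002
[-76.75915647  -2.45553016]
```

```bash
for i in 1; do python3 -m inch '[{"fingers":1,"dx":0,"dy":3,"dz":-0.5,"rx":0,"ry":0,"rz":0}]' ; python3 -m inch '[{"fingers":1,"dx":0,"dy":4,"dz":-0.3,"rx":0,"ry":0,"rz":0}]';  python3 -m inch '[{"fingers":1,"dx":0,"dy":5,"dz":-0.3,"rx":0,"ry":0,"rz":0}]'; done| grep -E 'tcp|force'
python3 -c "
from h import *
need(G(-76.5,-1,29),95.7);print(inG(ctrl.read_state()['tcp_pos']))"
```

```text
tcp_pos: [0.5396, -0.0567, 0.0327]
wrist_force: [-7.9, -1.4, 0.8]
tcp_pos: [0.5395, -0.0566, 0.0326]
wrist_force: [-12.0, -2.9, 6.3]
tcp_pos: [0.5394, -0.0564, 0.0323]
wrist_force: [-16.1, -2.8, 8.0]
need d [1.1 0.6 3.3] r [-2.17  0.34 -0.74] | tcp [ 0.5394 -0.0564  0.0323] F [-16.1  -2.8   8. ] t 21.3 gap 0.0002
[-77.02146163  -2.10547111]
```

```bash
python3 -m inch '[{"fingers":1,"dx":0,"dy":-5,"dz":0,"rx":0,"ry":0,"rz":0},{"fingers":1,"dx":0,"dy":-15,"dz":0,"rx":-2,"ry":0,"rz":0},{"fingers":1,"dx":0,"dy":-20,"dz":-20,"rx":0,"ry":0,"rz":0},{"fingers":1,"dx":0,"dy":-15,"dz":-40,"rx":0,"ry":0,"rz":0},{"fingers":1,"dx":0,"dy":0,"dz":-40,"rx":0,"ry":0,"rz":0},{"fingers":1,"dx":0,"dy":0,"dz":-40,"rx":0,"ry":0,"rz":0},{"fingers":1,"dx":0,"dy":30,"dz":-30,"rx":0,"ry":0,"rz":0},{"fingers":1,"dx":0,"dy":0,"dz":0,"rx":0,"ry":0,"rz":0}]'
python3 -c "
from h import *
c0=ctrl.read_camera('top');save('endtop',c0['image'])
st=ctrl.read_state();c=ctrl.read_camera('wrist');pickle.dump((c,st),open('we.pkl','wb'));save('end',c['image'],1.4)
c=ctrl.read_camera('wrist')
"
```

```text
time_s: 21.97
tcp_pos: [0.512, -0.0578, 0.2107]
orientation: [[-0.084, 0.996, 0.001], [0.996, 0.084, -0.005], [-0.005, 0.0, -1.0]]
wrist_force: [1.5, -0.3, 1.4]
finger_gap: -0.0003
```

View pics/end.png

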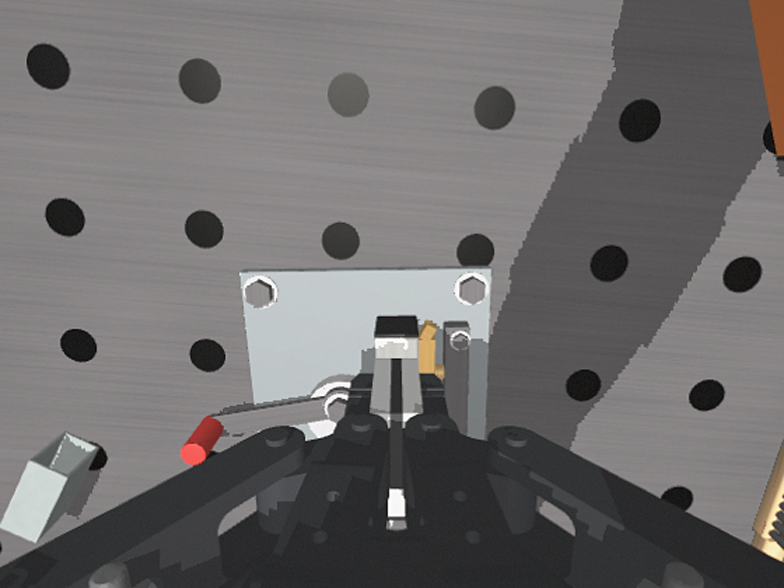

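View pics/endtop.png

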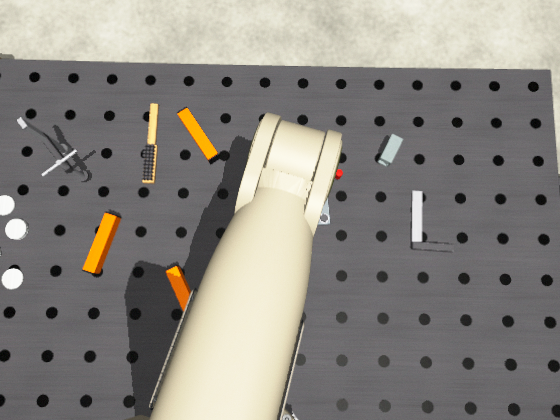

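```bash
python3 -m inch '[{"fingers":-1,"dx":0,"dy":25,"dz":-20,"rx":0,"ry":0,"rz":0},{"fingers":-1,"dx":0,"dy":35,"dz":-10,"rx":0,"ry":0,"rz":0},{"fingers":-1,"dx":0,"dy":35,"dz":0,"rx":0,"ry":0,"rz":0},{"fingers":-1,"dx":0,"dy":20,"dz":0,"rx":0,"ry":0,"rz":0},{"fingers":-1,"dx":0,"dy":0,"dz":0,"rx":0,"ry":0,"rz":0},{"fingers":-1,"dx":0,"dy":0,"dz":0,"rx":0,"ry":0,"rz":0}]'
python3 -c "
from h import *
st=ctrl.read_state();c=ctrl.read_camera('wrist');pickle.dump((c,st),open('we.pkl','wb'));save('end2',c['image'][60:300,90:340],3.1)
"
```

```text
time_s: 22.62
tcp_pos: [0.6089, -0.0433, 0.2148]
orientation: [[-0.083, 0.995, -0.047], [0.997, 0.083, 0.006], [0.01, -0.046, -0.999]]
wrist_force: [-0.4, -0.0, -0.1]
finger_gap: 0.0724
```

View pics/end2.png

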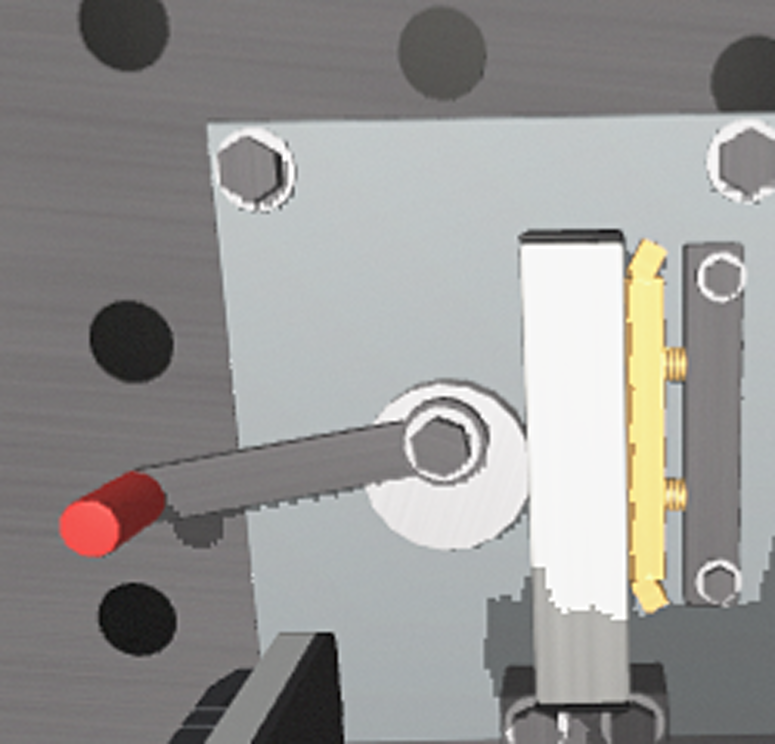

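```bash
python3 -c "
from h import *
c,st=pickle.load(open('we.pkl','rb'))
w=lambda p,z: inG(onz(c,(np.array([p])+.5)/3.1-.5+[90,60],z,st)[0]).round(1)
print('plate',w([208,124],.01),'piece',w([522,244],.05),w([622,243],.05),w([537,703],.05),w([629,703],.05),'post',w([91,528],.064))
p=w([91,528],.064);print(np.degrees(np.arctan2(p[1]+43,p[0]))+150)
for n in ['scene']:
    c=ctrl.read_camera(n);save('endscene',c['image'])
print(ctrl.read_state()['time_s'],ctrl.read_state()['wrist_force'])
"
```

```text
plate [ -99.1 -114.2] piece [-62.  -14.7] [-61.8  13.9] [ 81.  -14.8] [81.6 14.5] post [  16.  -141.4]
69.23555909316592
22.7167 [-0.05912319 -0.76315866  0.90136929]
```

View pics/endscene.png

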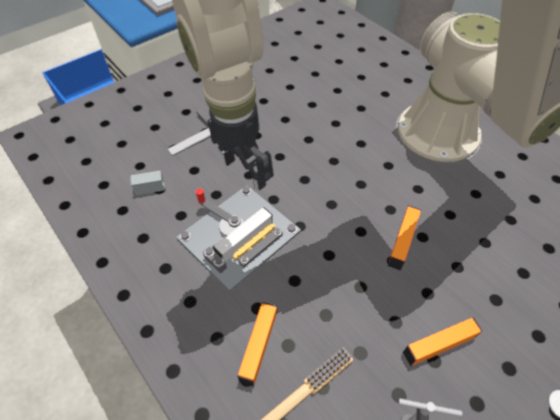

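```bash
python3 -c "
from plant import ctrl
print(ctrl.finish_job())"
```

```text
the job is handed in; nothing more can be done
None
```

The 150 mm piece is nipped in the guide with about 6 N of drag and sits against the end stop. The job is handed in, at about 23 s of the 72 s allowed.

- **Placing:** I laid the bright piece (not the orange ones) in the guide with its leading end about 39 mm short of the stop.
- **Setting the nip:** The first lever setting, about 64°, gave a drag of only about 4.4 N. I moved the lever on to about 69.3° (1.21 rad). The drag was then 5.9 to 6.3 N with little vertical load at the pusher, and one such reading was 6.8 N.
- **Less reliable readings:** When the pusher also bore down on the piece by 2 to 5 N, I read 6.4 to 7.1 N during free sliding. I gave these less weight, since bearing down adds friction.
- **Reaching the stop:** I slid the piece on in the nip until it stopped moving while the push rose to 16 N.

In the last pictures:
- **Nip:** The piece touches the disc and the shoe.
- **End stop:** Its ends work out at about x = −65 and 85 mm in the guide frame, allowing about 3.5 mm for each dark end cap. Without that allowance the bright top alone measured −62 to 81 mm.
- **Lever:** It still reads 69.2°, and the gripper is clear of everything.
- **Bystanders:** The square, brush and offcut lie where they were.

I did not measure the drag again with the piece at the stop.

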